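# Unload the block shaker at the end of the warming run

### The job

The block shaker on the bench has finished warming and mixing the reagent bottles. Stop it with the red key, lift the lock lever out of its rear notch and bring it forward through the slot until it drops fully into the front notch; then lift every red-capped bottle out of the block, set it down without dropping it, upright in a cell of its own in the blue rack, until the block is empty. Finally put the lever back, dropped fully into the rear notch, and only then press the blue key (clear) and after it the green key (standby) right down, one key at a time; leave the other things on the bench where they are.

Things in the scene. Friction and masses are not known exactly. Their poses are not given: they have to be found in the camera images.
- shaker: Block shaker (dry-block incubator), white housing 270 x 330 mm, deck 90 mm high, fixed to the bench. Origin: centre of its underside, on the bench; its x points from the front (sloped panel with keys, on the robot's side) to the back, its y to its left (display side; the lever is on the right), z up.
- block_top (a point): Centre of the aluminium block's top, 96 mm above the bench; axes as the shaker's. The block has five round pockets in a row, at x = 0 and y = -84, -42, 0, +42, +84 mm from here, each 27.5 mm wide and 42 mm deep (floor 54 mm above the bench).
- comb_bar3 (a point): Top (105 mm above the bench) of the middle cross bar of the sliding steel frame over the block: five bars 6 mm wide and 4 mm thick, one per pocket, between two rails along y, 38 mm before and behind the pockets' row. Lever in the rear notch: each bar is 13.5 mm to the left of its pocket's centre, over the bottle's shoulder, and holds it down. Front notch: 23 mm, bottles free.
- gate_top (a point): Centre of the top of the lever's gate: a grey console 110 mm (along shaker x) by 44 mm, 112 mm above the bench. A slot along shaker x runs between steel rails; a notch at its rear (+x, LOCK) end and one at its front (-x, OPEN) end take the steel block on the lever's rod. The rails stop the lever until it is lifted.
- lever (a joint): Swing of the lock lever, rad: 0 = leaning back (shaker +x) in the rear (LOCK) notch, 0.38 = upright, 0.76 = leaning forward in the front (OPEN) notch. Hinge axis parallel to the shaker's y, 67 mm below point gate_top. It swings stiffly (about 1 N at the knob) and stays where it is left.
- lever_lift (a joint): Lift of the lever along its own length, m: 0 = fully down in a notch, 0.020 = highest. It must be lifted at least 11.5 mm to pass over the gate rails between swing 0.03 and 0.73 rad. With its weight, a spring pulls it down with 4 to 6 N, so that let go over a notch it drops in.
- lever_knob (a point): Centre of the lever's knob: a black disc with yellow hubs, 32 mm in diameter and 24 mm thick along shaker y: pinch its flat faces from above, fingers closing along shaker y. It is 135 mm (plus the lift) from the hinge axis, so about 170 mm above the bench in either notch; the rod below is 8 mm thick. The point's z points up along the lever, its y along the hinge axis.
- rack: Loose blue rack 126 x 93 x 40 mm (350 g) with 3 x 2 open cells. Origin: centre of its underside. Cell centres at x = -41, 0, +41 mm and y = -22.5, +22.5 mm; each cell is 38 mm (x) by 42 mm (y), its floor 3 mm above the bench, outer walls 40 mm and dividers 34 mm high, 3 mm thick. All cells start empty.
- bottle1: Reagent dropper bottle, about 30 g; absent in some starts. Origin: centre of its underside, z up through the cap. White body 26 mm in diameter and 44 mm high with a flat shoulder, then a tall red cap 18 mm in diameter from 49 to 81 mm above its underside. In a pocket its shoulder stands 2 mm above the block, so only the cap can be gripped.
- bottle2: Another such bottle (same sizes as bottle1); absent in some starts.
- bottle3: Another such bottle (same sizes as bottle1); absent in some starts.
- bottle4: Another such bottle (same sizes as bottle1); absent in some starts.
- bottle5: Another such bottle (same sizes as bottle1); absent in some starts.
- key_red (a joint): Red key (stop), travel in m: 0 = up, 0.005 = fully down (about 4 N); springs back. A round button 26 mm in diameter on the panel, which slopes 0.236 rad down towards the front; counts as pressed past 3.5 mm.
- key_red_top (a point): Centre of the top face of the red key (shaker y = 35 mm, about 95 mm above the bench); its z is the key's outward normal, the key goes down along -z.
- key_blue (a joint): Blue key (clear), travel in m: 0 = up, 0.005 = fully down (about 4 N); springs back. A round button 26 mm in diameter on the panel, which slopes 0.236 rad down towards the front; counts as pressed past 3.5 mm.
- key_blue_top (a point): Centre of the top face of the blue key (shaker y = -20 mm, about 95 mm above the bench); its z is the key's outward normal, the key goes down along -z.
- key_green (a joint): Green key (standby), travel in m: 0 = up, 0.005 = fully down (about 4 N); springs back. A round button 26 mm in diameter on the panel, which slopes 0.236 rad down towards the front; counts as pressed past 3.5 mm.
- key_green_top (a point): Centre of the top face of the green key (shaker y = -75 mm, about 95 mm above the bench); its z is the key's outward normal, the key goes down along -z.
- amber_bottle: Bystander: amber bottle with a black cap, 44 mm in diameter, 85 mm high. Origin: centre of its underside.
- white_bottle: Bystander: white jar with a blue label, 48 mm in diameter, 80 mm high. Origin: centre of its underside.
- tip_box: Bystander: blue pipette-tip box with a yellow top, 85 x 120 x 67 mm. Origin: centre of its underside.

How it is judged:
On the way, in this order (a step that is already met when the one before it is completed fails the run):
1. the red key is pressed down, with the lever still in its rear notch (value of joint key_red above 0.0035 m and value of joint lever below 0.05 rad and value of joint lever_lift below 0.003 m), for 0.1 s.
2. the lever is dropped fully into the front notch (value of joint lever above 0.71 rad and value of joint lever_lift below 0.003 m), for 0.3 s.
3. every bottle stands upright in a cell of the blue rack (x of bottle1 in the frame of rack between -0.06 and 0.06 m and y of bottle1 in the frame of rack between -0.04 and 0.04 m and z of each of bottle1, bottle2, bottle3, bottle4, bottle5 in the frame of rack below 0.009 m and angle between each of bottle1, bottle2, bottle3, bottle4, bottle5's own z axis and vertical below 0.15 rad and linear speed of each of bottle1, bottle2, bottle3, bottle4, bottle5 below 0.03 m/s and x of bottle2 in the frame of rack between -0.06 and 0.06 m and y of bottle2 in the frame of rack between -0.04 and 0.04 m and x of bottle3 in the frame of rack between -0.06 and 0.06 m and y of bottle3 in the frame of rack between -0.04 and 0.04 m and x of bottle4 in the frame of rack between -0.06 and 0.06 m and y of bottle4 in the frame of rack between -0.04 and 0.04 m and x of bottle5 in the frame of rack between -0.06 and 0.06 m and y of bottle5 in the frame of rack between -0.04 and 0.04 m), for 0.3 s.
4. the lever is dropped fully into the rear notch again (value of joint lever below 0.05 rad and value of joint lever_lift below 0.003 m), for 0.3 s.
5. the blue key is pressed down (all of step 4 and value of joint key_blue above 0.0035 m), for 0.1 s.
6. then the green key is pressed down (all of step 4 and value of joint key_green above 0.0035 m), for 0.1 s.
At the end, for the whole second after the job is handed in: Every bottle present stands at rest and upright (within 0.15 rad) on the floor of a rack cell (underside within 6 mm of it, the rack itself at rest on the bench), the lever is down in the rear notch (swing under 0.05 rad, lift under 3 mm), and all keys are up (within 1 mm) (all of step 3 and all of step 4 and value of joint each of key_red, key_blue, key_green below 0.001 m and linear speed of rack below 0.02 m/s); the robot touches nothing.
It fails at once if two keys are pressed at once (value of joint each of key_red, key_blue above 0.0035 m or value of joint each of key_red, key_green above 0.0035 m or value of joint each of key_blue, key_green above 0.0035 m).
It fails at once if the blue or green key is pressed while the lever is away from its rear notch (value of joint any of key_blue, key_green above 0.0035 m and value of joint lever above 0.1 rad).
It fails at once if a bottle is dropped (moves faster than 0.9 m/s while no finger holds it: a fall of about 4 cm) ((linear speed of bottle1 above 0.9 m/s and contact force between bottle1 and the fingers below 0.05 N) or (linear speed of bottle2 above 0.9 m/s and contact force between bottle2 and the fingers below 0.05 N) or (linear speed of bottle3 above 0.9 m/s and contact force between bottle3 and the fingers below 0.05 N) or (linear speed of bottle4 above 0.9 m/s and contact force between bottle4 and the fingers below 0.05 N) or (linear speed of bottle5 above 0.9 m/s and contact force between bottle5 and the fingers below 0.05 N)).
It fails at once if another thing on the bench (amber bottle, white jar, tip box) is moved more than 3 cm or tipped ((distance of amber_bottle from where it was at the start of the episode above 0.03 m or angle between amber_bottle's own z axis and vertical above 0.4 rad) or (distance of white_bottle from where it was at the start of the episode above 0.03 m or angle between white_bottle's own z axis and vertical above 0.4 rad) or (distance of tip_box from where it was at the start of the episode above 0.03 m or angle between tip_box's own z axis and vertical above 0.4 rad)).
Of bottle1, bottle2, bottle3, bottle4, bottle5 only 3 to 5 are there at a start; the rules pass over those that are not, and their reading is None.
At some moment in a run one of rack may be knocked a few centimetres aside while the robot is not near it.
It also fails if it takes over 210 s, if anything falls off the work surface, if the arm or the gripper's body presses on something with over 40 N, if the wrist force passes 120 N, or if a joint passes its speed limit or range.

### The arm

A 7-joint arm with a two-finger parallel gripper is mounted at the origin on the work surface. World frame = base frame: x ahead of the robot, y to its left, z up, the work surface at z = 0. Lengths are in m, angles in rad, forces in N, time in s.
With the tool pointing down it reaches from about 0.35 to 0.9 m from the base axis. Payload 8.1 kg.
Tool frame: the origin (TCP) lies on the centre line of the jaws, within the pads' length; the fingertips stand 17 mm ahead of it and the grasp point (between the pads) lies 2 mm behind it; z points along the fingers, y is the direction in which the jaws open and shut (so a half turn about z gives the same grasp; the last joint's range is limited). The gripper opens to 92 mm and grips with 3 to 60 N. Pads are 19 mm wide; open, the fingers measure 130 mm over their backs; the gripper's body (75 mm by 190 mm) begins 47 mm behind the grasp point.
Start: joints at [1.052, 0.434, 0.025, 1.573, -0.012, 1.134, -0.075], TCP at [0.252, -0.572, 0.244] pointing down, gripper open.
Joint ranges: [-2.62, 2.62], [-0.44, 2.09], [-1.27, 1.32], [0.08, 2.57], [-1.32, 4.46], [0.12, 2], [-2.74, 2.74]. Speed limits (rad/s): [2.22, 2.22, 3.01, 3.01, 3.14, 3.14, 3.14].

### API

Orientations are given as a rotation vector (axis times angle).
In Python, from cell import arm, imaging, job gives the robot as it stands.
- The arm moves only by the tool jog_arm, never from a script. Its argument "moves" is a list of rows, each an object with "fingers": the closure, from -1 (fully open) to 1 (shut); "xyz": the shift along the tool's x, y, z in cm, a list of three; "angular": the turn, a rotation vector about the tool's x, y, z in rad, a list of three. In form: [{"fingers": fingers, "xyz": [dx, dy, dz], "angular": [ax, ay, az]}, ...]. A call has 1 to 12 rows; each row is the pose to reach, as a shift and turn from the pose commanded when the call began, along the tool's axes at that moment; what a row does not reach only later rows make up. A row lasts 1/8 s, in which the tool goes at most 62.5 mm and 10.7 degrees, less where a joint would pass 70% of its speed; a pose out of reach is approached as far as the arm can. A call with a gripper value outside its range is refused whole. The fingers move at their own pace and stop on an object; "grip_force" is the grip in N (left out, the last holds). Time passes only in rows, so rows that repeat a pose let the fingers close. It gives the time, the measured TCP pose, the force and the opening at its end, in the units of the state.
- arm.observe(): the state, without advancing time (a new reading comes with each control period).
- imaging.get_image(name): name is "scene" or "top" or "wrist"; returns the picture (420x560x3 uint8, red, green, blue); there is no depth.
- imaging.camera_params(name): a dict with "fx", "fy", "cx", "cy" (pixels), "rvec" (rotation vector, rad) and "tvec" (3), from world to camera coordinates, as OpenCV has them; the wrist camera has in their place "hand_eye" (4x4, takes a point from camera to tool coordinates, whose origin is the TCP and whose axes are the flange's). Camera axes: x right, y down, z forward; pixel columns grow to the right and rows downward; lengths in m; the calibration is good to about 2 mm. A picture is of the moment at which its call begins: read the wrist's pose just before it. camera_params takes no time and is no camera call.
- job.sign_off(): hands the job in, once; it reports no verdict.
The state is a dict: "clock": time; "joints": joint angles; "dq": joint speeds; "joint_efforts": joint torques, N m; "position": TCP position; "ee_rot": TCP orientation; "force": force on the tool from outside, world axes, zero at the start; "ft_torque": the same for the moment, N m; "width": opening from 0.0 (shut) to 1.0 (fully open).
Only numpy, scipy, OpenCV 4.12 (cv2) and the standard library are available. Lean on these libraries where they do the work, as an engineer would, in place of code of your own. Each camera call takes 0.05 s, during which the arm holds its last target. There are 200 camera calls.

## Working session

There is one attempt and no reset: what is moved stays moved. The work goes in short steps, Python scripts to look and compute and a tool call to move; the robot and the scene stay as the last step left them, time stands still between calls to the robot, and variables do not carry over. Pictures are saved under pics/ and viewed, about 12 in all and at most 16, crops included, and the job is handed in when it is done.

Besides the shell and the picture viewer there is one more tool, called after ">>>" as name(argument=value, ...) on one line, values as JSON. jog_arm: Moves the arm, as the interface text tells. Its arguments: {"type":"object","properties":{"moves":{"type":"array"},"grip_force":{"type":"number"}},"required":["moves"]}

```bash
ls; mkdir -p pics
python3 - <<'E'
from cell import arm, imaging, job
import cv2
s=arm.observe(); print(s)
for n in("scene","top","wrist"):
    im=imaging.get_image(n); cv2.imwrite(f"pics/{n}0.png",im[:,:,::-1]); print(n,imaging.camera_params(n))
E
```

```text
pics
{'clock': 0.0, 'joints': array([ 1.05239318,  0.43520683,  0.02501357,  1.57411843, -0.01159561,
        1.13400414, -0.07510366]), 'dq': array([ 0.00029377,  0.00077073,  0.00099602, -0.00048344,  0.00086426,
        0.00081444, -0.0013245 ]), 'joint_efforts': array([-1.34395239e-03, -6.67848372e+01,  9.84090641e-01, -3.14455998e+01,
       -6.05267356e-02,  4.31132340e-02,  1.68731626e-04]), 'position': array([ 0.25217792, -0.57132256,  0.24294722]), 'ee_rot': array([-3.07249490e+00, -6.47967437e-01,  7.66313209e-04]), 'force': array([-0.12341836, -0.4155403 , -0.0190017 ]), 'ft_torque': array([ 0.03909057,  0.0316057 , -0.02323548]), 'width': 1.0016276862750717}
scene {'fx': 438.5963195770657, 'fy': 438.5963195770657, 'cx': 278.98241803049535, 'cy': 209.78751785474012, 'rvec': array([ 1.83792249,  1.27942559, -0.6798307 ]), 'tvec': array([-0.17788936, -0.22615764,  1.72314939])}
top {'fx': 424.35528418796963, 'fy': 424.35528418796963, 'cx': 279.5172535762327, 'cy': 212.18503954673614, 'rvec': array([ 2.14286305, -2.12286435,  0.22753003]), 'tvec': array([-0.0740555,  0.6458523,  1.0731606])}
wrist {'fx': 312.9631879361463, 'fy': 312.9631879361463, 'cx': 273.29589976723116, 'cy': 209.2464294104733, 'hand_eye': array([[-1.56987777e-03, -9.52981446e-01, -3.03024586e-01,
         8.12593660e-02],
       [ 9.99998760e-01, -1.53274961e-03, -3.60346624e-04,
         7.04253540e-04],
       [-1.21057168e-04, -3.03024776e-01,  9.52982671e-01,
        -1.40936672e-01],
       [ 0.00000000e+00,  0.00000000e+00,  0.00000000e+00,
         1.00000000e+00]])}
```

View pics/top0.png

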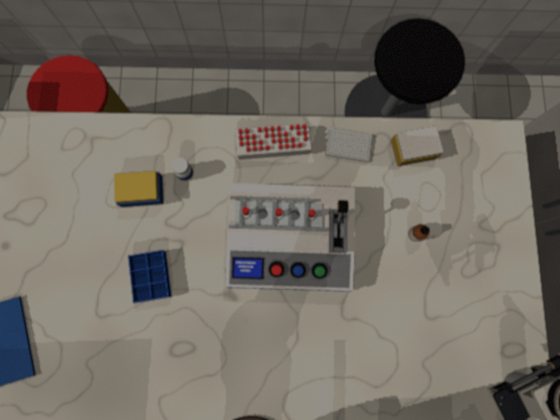

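View pics/scene0.png

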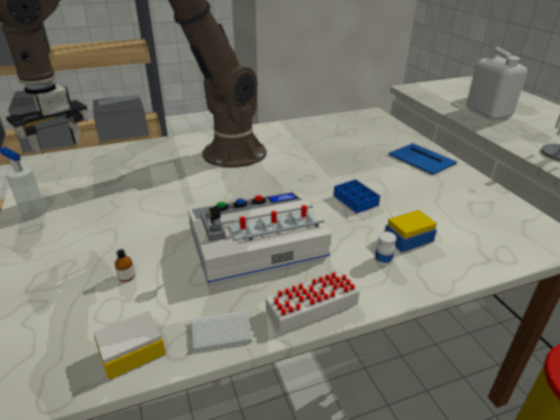

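The top view shows three red caps at (246,212), (279,212) and (312,213), and the keys at (277,270), (298,270) and (319,271). The knob is near (343,206) and the rack near (150,277).

```bash
cat > h.py <<'E'
import numpy as np, cv2
from scipy.spatial.transform import Rotation as R
from cell import arm, imaging, job
def cam(n, s=None):
    p=imaging.camera_params(n)
    if n=="wrist":
        T=np.eye(4);T[:3,:3]=R.from_rotvec(s["ee_rot"]).as_matrix();T[:3,3]=s["position"]
        M=T@p["hand_eye"]; Rw,c=M[:3,:3],M[:3,3]   # cam->world
    else:
        r=R.from_rotvec(p["rvec"]).as_matrix(); Rw=r.T; c=-r.T@p["tvec"]
    return p,Rw,c
def ray(C,uv):
    p,Rw,c=C; return c,Rw@np.array([(uv[0]-p["cx"])/p["fx"],(uv[1]-p["cy"])/p["fy"],1])
def at_z(C,uv,z):
    c,d=ray(C,uv); return c+d*(z-c[2])/d[2]
def proj(C,X):
    p,Rw,c=C; q=Rw.T@(np.asarray(X)-c); return np.array([p["fx"]*q[0]/q[2]+p["cx"],p["fy"]*q[1]/q[2]+p["cy"]])
def blobs(im,col,amin=15):
    h=cv2.cvtColor(im,cv2.COLOR_RGB2HSV); H,S,V=[h[...,i].astype(int) for i in range(3)]
    m={"red":((H<8)|(H>172))&(S>150)&(V>70),"blue":(H>105)&(H<125)&(S>130)&(V>30),"green":(H>50)&(H<85)&(S>120)&(V>40),"yellow":(H>20)&(H<32)&(S>140)&(V>80)}[col]
    n,l,st,ce=cv2.connectedComponentsWithStats(m.astype(np.uint8))
    return [(ce[i].round(1),st[i]) for i in range(1,n) if st[i][4]>=amin], l
def tool_delta(s,X,Rt=None):
    """shift (cm) along tool axes from measured pose to X"""
    return R.from_rotvec(s["ee_rot"]).inv().apply(np.asarray(X)-s["position"])*100
E
python3 - <<'E'
from h import *
im=cv2.imread("pics/top0.png")[:,:,::-1]; C=cam("top")
print("cam",C[2])
for c in("red","blue","green"):
    b,l=blobs(np.ascontiguousarray(im),c)
    for ce,st in b:
        if 110<ce[0]<370 and 190<ce[1]<310:
            z=.135 if (c=="red" and ce[1]<230) else .095
            if ce[0]<180:z=.04
            print(c,ce,st,at_z(C,ce,z).round(4))
            if ce[0]<180:
                k=np.argwhere(l>0);k=k[(k[:,1]<180)&(k[:,1]>120)&(k[:,0]>240)&(k[:,0]<310)][:,::-1].astype(np.float32)
                r=cv2.minAreaRect(k);print(r,[at_z(C,q,.04).round(4) for q in cv2.boxPoints(r)])
print("knob",at_z(C,(343,206),.185))
cv2.imwrite("pics/topz.png",cv2.resize(im[170:320,115:365],None,fx=3.2,fy=3.2,interpolation=cv2.INTER_CUBIC)[:,:,::-1] if 0 else cv2.resize(cv2.imread("pics/top0.png")[170:320,115:365],None,fx=3.2,fy=3.2,interpolation=cv2.INTER_CUBIC))
E
```

```text
cam [ 0.43321181 -0.04216137  1.17678929]
red [245.2 210.2] [243 207   6   7  33] [0.6366 0.0195 0.135 ]
red [278.5 211.5] [276 209   6   6  32] [ 0.6343 -0.0637  0.135 ]
red [311.4 212.8] [309 210   6   7  35] [ 0.6319 -0.1462  0.135 ]
red [276.  269.7] [271 265  11  11  92] [ 0.492  -0.0594  0.095 ]
blue [147.2 197.5] [119 174  43  32 137] [0.6872 0.2924 0.04  ]
((149.12384033203125, 275.86517333984375), (46.78435516357422, 36.577579498291016), 83.1572265625) [array([0.5308, 0.3324, 0.04  ]), array([0.5433, 0.2373, 0.04  ]), array([0.4221, 0.2158, 0.04  ]), array([0.4103, 0.3091, 0.04  ])]
blue [149.5 275.8] [ 129  251   41   51 1631] [0.4762 0.2727 0.04  ]
((149.12384033203125, 275.86517333984375), (46.78435516357422, 36.577579498291016), 83.1572265625) [array([0.5308, 0.3324, 0.04  ]), array([0.5433, 0.2373, 0.04  ]), array([0.4221, 0.2158, 0.04  ]), array([0.4103, 0.3091, 0.04  ])]
blue [248.1 268.6] [233 258  30  20 417] [0.4941 0.0112 0.095 ]
blue [297.6 270.2] [292 265  12  12 109] [ 0.4912 -0.1141  0.095 ]
green [319.2 270.9] [314 266  11  11  96] [ 0.4899 -0.1689  0.095 ]
knob [ 0.63986789 -0.21717082  0.185     ]
```

View pics/topz.png

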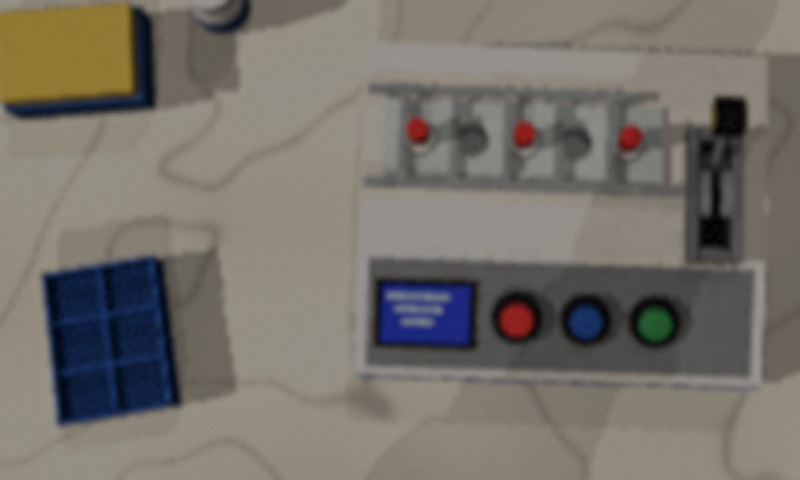

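```bash
cat >> h.py <<'E'
YAW=-0.025
def pose(yaw,tilt=0):
    """tool down, tool x at yaw; tilt>0: body leans to +x of yaw frame (tool z leans back to -x)"""
    return R.from_euler('z',yaw)*R.from_euler('y',tilt)*R.from_matrix(np.diag([1.,-1,-1]))
def plan(s,X,Rt):
    R0=R.from_rotvec(s["ee_rot"]); print("xyz",tool_delta(s,X).round(2).tolist(),"ang",(R0.inv()*Rt).as_rotvec().round(3).tolist())
E
python3 - <<'E'
from h import *
s=arm.observe()
plan(s,[.45,-.08,.32],pose(YAW))
plan(s,[.30,-.45,.32],pose(.4157))
E
```

```text
xyz [37.93, -36.98, -7.65] ang [-0.001, 0.0, 0.441]
xyz [9.27, -9.19, -7.68] ang [-0.001, 0.0, 0.0]
```

>>> jog_arm(moves=[{"fingers": -1,"xyz": [3,-3,-7.6],"angular": [0,0,0]},{"fingers": 1,"xyz": [6,-6,-7.6],"angular": [0,0,0.1]},{"fingers": 1,"xyz": [10,-10,-7.6],"angular": [0,0,0.2]},{"fingers": 1,"xyz": [14,-14,-7.6],"angular": [0,0,0.3]},{"fingers": 1,"xyz": [18,-18,-7.6],"angular": [0,0,0.4]},{"fingers": 1,"xyz": [22,-22,-7.6],"angular": [0,0,0.441]},{"fingers": 1,"xyz": [26,-26,-7.6],"angular": [0,0,0.441]},{"fingers": 1,"xyz": [30,-30,-7.6],"angular": [0,0,0.441]},{"fingers": 1,"xyz": [34,-34,-7.6],"angular": [0,0,0.441]},{"fingers": 1,"xyz": [37.9,-37,-7.6],"angular": [0,0,0.441]},{"fingers": 1,"xyz": [37.9,-37,-7.6],"angular": [0,0,0.441]},{"fingers": 1,"xyz": [37.9,-37,-7.6],"angular": [0,0,0.441]}])

```text
clock: 1.65
position: [0.4494, -0.0808, 0.3194]
ee_rot: [3.141, -0.04, -0.001]
force: [0.5, -0.2, 0.7]
width: 0.003
```

Run:
```python
from h import *
s=arm.observe(); im=imaging.get_image("wrist"); cv2.imwrite("pics/w1.png",im[:,:,::-1])
print(s["position"],s["joints"].round(2),s["width"]); C=cam("wrist",s)
print("cam",C[2])
for c in("red","blue","green"):
    b,l=blobs(im,c,60)
    for ce,st in b: print(c,ce,st,at_z(C,ce,.095).round(4),at_z(C,ce,.12).round(4))
```

```text
[ 0.44937433 -0.0807785   0.31944861] [ 0.32  0.12 -0.29  1.82  0.04  1.21 -1.57] 0.0033712553224655726
cam [ 0.53111405 -0.08398831  0.4603212 ]
red [336.7   2.7] [330   0  15   8  85] [ 0.6323 -0.151   0.095 ] [ 0.6254 -0.1464  0.12  ]
red [254.9 146. ] [244 135  22  22 369] [ 0.4916 -0.0619  0.095 ] [ 0.4943 -0.0634  0.12  ]
blue [ 20.9 160.5] [   0  105   58  104 3310] [0.4823 0.2119 0.095 ] [0.4856 0.1916 0.12  ]
blue [195.7 142.7] [ 162  123   64   38 1786] [0.4972 0.0059 0.095 ] [ 4.995e-01 -3.000e-04  1.200e-01]
blue [302.6 145.9] [292 135  22  23 383] [ 0.4903 -0.1167  0.095 ] [ 0.4931 -0.1145  0.12  ]
green [350.4 146.2] [340 136  22  21 355] [ 0.4884 -0.1718  0.095 ] [ 0.4914 -0.1657  0.12  ]
```

View pics/w1.png

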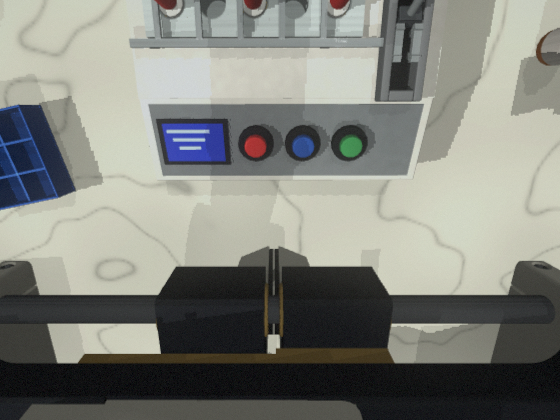

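The wrist view shows the red key at (255,146), blue at (303,146) and green at (350,146). The keys agree with the top view within 2.5 mm, so I will use the averages.

```bash
cat >> h.py <<'E'
KEY=dict(red=[.4918,-.0607,.095],blue=[.4908,-.1154,.095],green=[.4892,-.1703,.095])
def keyplan(s,k,d):
    Rt=pose(YAW,-.236); n=-Rt.as_matrix()[:,2]; plan(s,np.array(KEY[k])+n*(.017+d),Rt)
E
python3 - <<'E'
from h import *
s=arm.observe(); keyplan(s,"red",.03)
E
```

```text
xyz [3.11, -2.19, 17.88] ang [0.001, 0.237, -0.002]
```

>>> jog_arm(moves=[{"fingers": 1,"xyz": [2,-1,5],"angular": [0,0.12,0]},{"fingers": 1,"xyz": [3.1,-2.2,10],"angular": [0,0.237,0]},{"fingers": 1,"xyz": [3.1,-2.2,15],"angular": [0,0.237,0]},{"fingers": 1,"xyz": [3.1,-2.2,17.9],"angular": [0,0.237,0]},{"fingers": 1,"xyz": [3.1,-2.2,17.9],"angular": [0,0.237,0]},{"fingers": 1,"xyz": [3.1,-2.2,17.9],"angular": [0,0.237,0]}])

```text
clock: 2.45
position: [0.4819, -0.0598, 0.1419]
ee_rot: [3.116, -0.041, 0.373]
force: [0.4, 0.5, 0.0]
width: 0.008
```

Run:
```python
from h import *
s=arm.observe(); print(s["force"]); keyplan(s,"red",.03);keyplan(s,"red",-.005)
im=imaging.get_image("wrist"); cv2.imwrite("pics/w2.png",im[:,:,::-1])
```

```text
[0.41973708 0.52198327 0.03564658]
xyz [-0.13, 0.06, 0.09] ang [0.001, -0.002, -0.002]
xyz [-0.14, 0.06, 3.59] ang [0.001, -0.002, -0.002]
```

View pics/w2.png

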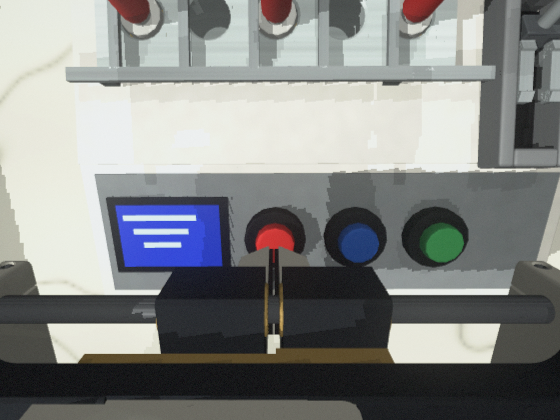

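The fingertips are aligned over the red key at (275,240). Pressing now.

>>> jog_arm(moves=[{"fingers": 1,"xyz": [-0.1,0,2.5],"angular": [0,0,0]},{"fingers": 1,"xyz": [-0.1,0,3.2],"angular": [0,0,0]},{"fingers": 1,"xyz": [-0.1,0,3.5],"angular": [0,0,0]},{"fingers": 1,"xyz": [-0.1,0,3.6],"angular": [0,0,0]},{"fingers": 1,"xyz": [-0.1,0,3.6],"angular": [0,0,0]}])

```text
clock: 3.12
position: [0.4892, -0.0596, 0.1093]
ee_rot: [3.114, -0.04, 0.376]
force: [-24.2, -0.1, 53.9]
width: 0.003
```

>>> jog_arm(moves=[{"fingers": 1,"xyz": [0,0,-1],"angular": [0,0,0]},{"fingers": 1,"xyz": [0,0,-5],"angular": [0,0,0]},{"fingers": 1,"xyz": [0,0,-11],"angular": [0,0,0]},{"fingers": 0,"xyz": [0,0,-16],"angular": [0,-0.1,0]},{"fingers": -0.2,"xyz": [0,0,-20],"angular": [0,-0.236,0]},{"fingers": -0.2,"xyz": [0,0,-20],"angular": [0,-0.236,0]}])

```text
clock: 3.88
position: [0.4439, -0.0578, 0.3038]
ee_rot: [-3.141, 0.039, -0.009]
force: [0.4, 0.5, -0.2]
width: 0.285
```

Run:
```python
from h import *
s=arm.observe(); print(s["position"],s["force"]); plan(s,[.57,-.215,.32],pose(YAW))
```

```text
[ 0.44392125 -0.05784841  0.30378488] [ 0.40682183  0.51450473 -0.23828261]
xyz [13.01, 15.39, -1.55] ang [-0.0, -0.005, -0.0]
```

>>> jog_arm(moves=[{"fingers": -0.2,"xyz": [4,5,-1.5],"angular": [0,0,0]},{"fingers": -0.2,"xyz": [8,10,-1.5],"angular": [0,0,0]},{"fingers": -0.2,"xyz": [13,15.4,-1.5],"angular": [0,0,0]},{"fingers": -0.2,"xyz": [13,15.4,-1.5],"angular": [0,0,0]},{"fingers": -0.2,"xyz": [13,15.4,-1.5],"angular": [0,0,0]}])

```text
clock: 4.5
position: [0.5677, -0.2154, 0.3141]
ee_rot: [-3.14, 0.041, -0.001]
force: [0.2, 0.7, 1.0]
width: 0.601
```

Run:
```python
from h import *
s=arm.observe(); im=imaging.get_image("wrist"); cv2.imwrite("pics/w3.png",im[:,:,::-1])
print(s["position"],s["joints"].round(2),s["width"]); C=cam("wrist",s)
print(blobs(im,"yellow",5)[0])
for c in("red",):
    for ce,st in blobs(im,c,60)[0]: print(c,ce,st,at_z(C,ce,.135).round(4))
```

```text
[ 0.567683   -0.21542465  0.31410258] [ 0.44  0.37 -0.23  1.5   0.09  1.28 -1.4 ] 0.600713361152752
[]
red [ 36.8 128.9] [ 29 121  17  17 212] [0.6377 0.0167 0.135 ]
red [121.  128.8] [113 121  17  17 213] [ 0.6355 -0.0669  0.135 ]
red [205.4 128.5] [198 120  16  18 219] [ 0.6335 -0.1507  0.135 ]
red [151.6 245. ] [141 236  22  19 303] [ 0.5096 -0.0791  0.135 ]
```

View pics/w3.png

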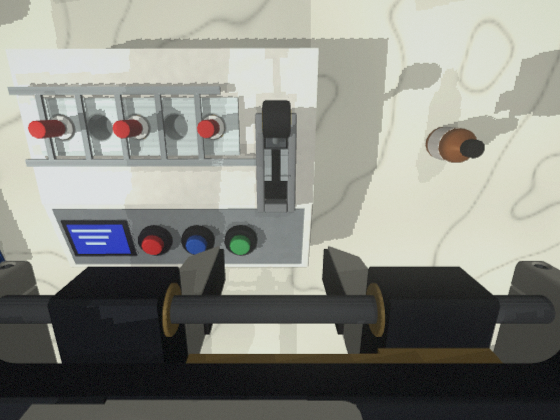

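Run:
```python
from h import *
im=cv2.imread("pics/w3.png"); cv2.imwrite("pics/w3z.png",cv2.resize(im[85:225,200:340],None,fx=4.2,fy=4.2,interpolation=cv2.INTER_CUBIC))
s=arm.observe();C=cam("wrist",s)
for uv,z in(((277,121),.17),((277,121),.18),((276.5,212),.112),((276.5,206),.112)): print(uv,z,at_z(C,uv,z).round(4))
T=cam("top"); print(at_z(T,(343,206),.18).round(4))
```

```text
(277, 121) 0.17 [ 0.6395 -0.2202  0.17  ]
(277, 121) 0.18 [ 0.6399 -0.2201  0.18  ]
(276.5, 212) 0.112 [ 0.5365 -0.2179  0.112 ]
(276.5, 206) 0.112 [ 0.5437 -0.218   0.112 ]
[ 0.6409 -0.2181  0.18  ]
```

View pics/w3z.png

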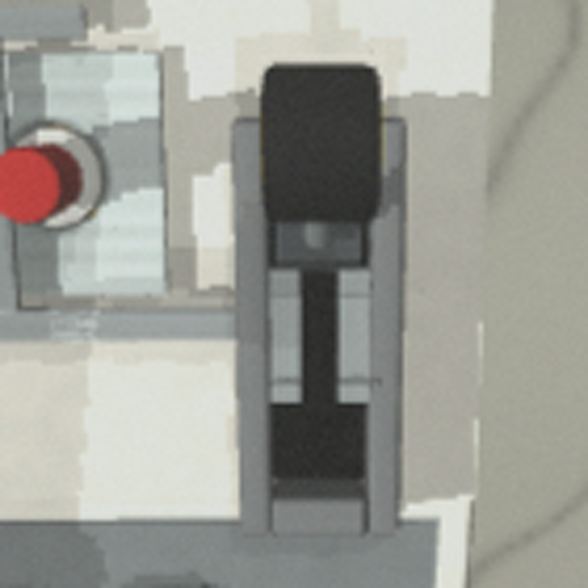

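The knob is centred near (276.5,119) in the picture, so the world position is about (0.641,-0.2195,0.170). Next I approach along the lever axis.

```bash
cat >> h.py <<'E'
HIN=np.array([.591,-.2182,.045])
def lever(s,q,r):
    """TCP at distance r from hinge along lever at swing q"""
    Rt=pose(YAW,.38-q); n=-Rt.as_matrix()[:,2]; plan(s,HIN+n*r,Rt)
E
python3 - <<'E'
from h import *
s=arm.observe(); lever(s,0,.20); lever(s,0,.137)
E
```

```text
xyz [9.79, 0.36, 8.39] ang [-0.001, -0.38, 0.001]
xyz [7.45, 0.36, 14.24] ang [-0.001, -0.38, 0.001]
```

>>> jog_arm(moves=[{"fingers": -0.2,"xyz": [4,0.4,2],"angular": [0,-0.13,0]},{"fingers": -0.2,"xyz": [7,0.4,5],"angular": [0,-0.26,0]},{"fingers": -0.2,"xyz": [9.8,0.4,8],"angular": [0,-0.38,0]},{"fingers": -0.2,"xyz": [9.8,0.4,8.4],"angular": [0,-0.38,0]},{"fingers": -0.2,"xyz": [9.8,0.4,8.4],"angular": [0,-0.38,0]},{"fingers": -0.2,"xyz": [9.8,0.4,8.4],"angular": [0,-0.38,0]}])

```text
clock: 5.3
position: [0.6657, -0.2219, 0.2359]
ee_rot: [-3.084, 0.04, 0.581]
force: [0.1, -0.1, 1.5]
width: 0.601
```

Run:
```python
from h import *
s=arm.observe(); im=imaging.get_image("wrist"); cv2.imwrite("pics/w4.png",im[:,:,::-1])
print(s["position"],s["width"],s["force"]); lever(s,0,.137); lever(s,0,.2)
print(proj(cam("wrist",s),[.641,-.2195,.170]))
```

```text
[ 0.66572318 -0.22191693  0.23594134] 0.601458889023756 [ 0.10106361 -0.13389992  1.53117125]
xyz [0.08, -0.19, 6.81] ang [0.001, -0.008, -0.001]
xyz [0.13, -0.19, 0.51] ang [0.001, -0.008, -0.001]
[269.39917349 227.41830853]
```

View pics/w4.png

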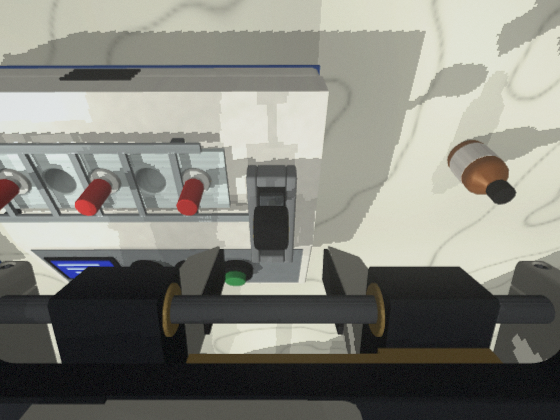

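The knob is at (271,228), which matches the prediction within 2 px. Descending and gripping.

>>> jog_arm(grip_force=40, moves=[{"fingers": -0.2,"xyz": [0.1,-0.1,3],"angular": [0,0,0]},{"fingers": -0.2,"xyz": [0.1,-0.1,5.5],"angular": [0,0,0]},{"fingers": -0.2,"xyz": [0.1,-0.1,6.8],"angular": [0,0,0]},{"fingers": -0.2,"xyz": [0.1,-0.1,6.8],"angular": [0,0,0]},{"fingers": 1,"xyz": [0.1,-0.1,6.8],"angular": [0,0,0]},{"fingers": 1,"xyz": [0.1,-0.1,6.8],"angular": [0,0,0]},{"fingers": 1,"xyz": [0.1,-0.1,6.8],"angular": [0,0,0]},{"fingers": 1,"xyz": [0.1,-0.1,6.8],"angular": [0,0,0]},{"fingers": 1,"xyz": [0.1,-0.1,6.8],"angular": [0,0,0]}])

```text
clock: 6.48
position: [0.6419, -0.2199, 0.1677]
ee_rot: [-3.08, 0.039, 0.59]
force: [0.4, 1.7, 2.4]
width: 0.257
```

Run:
```python
from h import *
s=arm.observe(); print(s["position"],s["width"]*92,s["force"])
lever(s,0,.137)
r=.137+.0155
for q in(0,.13,.26,.38,.5,.63,.76): lever(s,q,r)
lever(s,.76,.137)
```

```text
[ 0.64185195 -0.21989286  0.16773537] 23.641951586564478 [0.36700992 1.69096517 2.44304295]
xyz [-0.17, -0.04, -0.42] ang [-0.0, -0.001, 0.0]
xyz [-0.17, -0.04, -1.97] ang [-0.0, -0.001, 0.0]
xyz [-2.15, -0.04, -1.84] ang [-0.0, 0.129, -0.0]
xyz [-4.09, -0.04, -1.46] ang [-0.0, 0.259, -0.0]
xyz [-5.83, -0.04, -0.89] ang [-0.0, 0.379, -0.0]
xyz [-7.48, -0.04, -0.11] ang [-0.0, 0.499, -0.0]
xyz [-9.16, -0.04, 0.95] ang [-0.0, 0.629, -0.0]
xyz [-10.68, -0.04, 2.22] ang [-0.0, 0.759, -0.0]
xyz [-9.62, -0.04, 3.34] ang [-0.0, 0.759, -0.0]
```

Gripped at 23.6 mm. The arc is recomputed with the measured grip radius of 133 mm; I lift first.

>>> jog_arm(moves=[{"fingers": 1,"xyz": [0,0,-0.8],"angular": [0,0,0]},{"fingers": 1,"xyz": [0,0,-1.55],"angular": [0,0,0]},{"fingers": 1,"xyz": [0,0,-1.55],"angular": [0,0,0]},{"fingers": 1,"xyz": [0,0,-1.55],"angular": [0,0,0]}])

```text
clock: 6.98
position: [0.6473, -0.2201, 0.1818]
ee_rot: [-3.08, 0.039, 0.591]
force: [0.4, 1.9, -4.9]
width: 0.257
```

>>> jog_arm(moves=[{"fingers": 1,"xyz": [-1,0,0.04],"angular": [0,0.065,0]},{"fingers": 1,"xyz": [-1.93,0,0.13],"angular": [0,0.13,0]},{"fingers": 1,"xyz": [-3.82,0,0.5],"angular": [0,0.26,0]},{"fingers": 1,"xyz": [-5.51,0,1.06],"angular": [0,0.38,0]},{"fingers": 1,"xyz": [-5.51,0,1.06],"angular": [0,0.38,0]}])

```text
clock: 7.6
position: [0.5884, -0.2188, 0.1928]
ee_rot: [3.141, -0.041, -0.001]
force: [-2.4, 2.6, -4.6]
width: 0.257
```

>>> jog_arm(moves=[{"fingers": 1,"xyz": [-1.78,0,0.11],"angular": [0,0.12,0]},{"fingers": 1,"xyz": [-3.67,0,0.46],"angular": [0,0.25,0]},{"fingers": 1,"xyz": [-5.51,0,1.06],"angular": [0,0.38,0]},{"fingers": 1,"xyz": [-5.51,0,1.06],"angular": [0,0.38,0]},{"fingers": 1,"xyz": [-5.51,0,1.06],"angular": [0,0.38,0]}])

```text
clock: 8.22
position: [0.5374, -0.2178, 0.1819]
ee_rot: [3.081, -0.038, 0.591]
force: [-0.7, 0.4, -4.8]
width: 0.256
```

>>> jog_arm(moves=[{"fingers": 1,"xyz": [0,0,0.4],"angular": [0,0,0]},{"fingers": 1,"xyz": [0,0,0.8],"angular": [0,0,0]},{"fingers": 1,"xyz": [0,0,1.2],"angular": [0,0,0]},{"fingers": 1,"xyz": [0,0,1.5],"angular": [0,0,0]},{"fingers": 1,"xyz": [0,0,1.5],"angular": [0,0,0]}])

```text
clock: 8.85
position: [0.5423, -0.2177, 0.1676]
ee_rot: [3.08, -0.039, 0.591]
force: [-7.8, 0.0, 2.6]
width: 0.259
```

>>> jog_arm(moves=[{"fingers": -0.2,"xyz": [0,0,0],"angular": [0,0,0]},{"fingers": -0.2,"xyz": [0,0,0],"angular": [0,0,0]},{"fingers": -0.2,"xyz": [0,0,0],"angular": [0,0,0]},{"fingers": -0.2,"xyz": [0,0,0],"angular": [0,0,0]},{"fingers": -0.2,"xyz": [0,0,-3],"angular": [0,0,0]},{"fingers": -0.2,"xyz": [0,0,-8],"angular": [0,0,0]},{"fingers": -0.2,"xyz": [0,0,-13],"angular": [0,-0.13,0]},{"fingers": -0.2,"xyz": [0,0,-16],"angular": [0,-0.26,0]},{"fingers": -0.2,"xyz": [0,0,-16],"angular": [0,-0.38,0]},{"fingers": -0.2,"xyz": [0,0,-16],"angular": [0,-0.38,0]}])

```text
clock: 10.1
position: [0.4849, -0.2156, 0.3162]
ee_rot: [-3.141, 0.037, -0.002]
force: [-0.3, 0.6, -0.7]
width: 0.596
```

Run:
```python
from h import *
s=arm.observe(); im=imaging.get_image("top")
print(s["position"],s["width"],s["joints"].round(2))
for uv in((150,276),): pass
b,l=blobs(im,"blue"); 
for ce,st in b:
    if ce[0]<180 and ce[1]>220: print(ce,st)
cv2.imwrite("pics/top1.png",cv2.resize(im[170:320,115:365],None,fx=3.2,fy=3.2,interpolation=cv2.INTER_CUBIC)[:,:,::-1])
plan(s,[.57,-.08,.30],pose(YAW+np.pi/2)); plan(s,[.57,-.08,.30],pose(YAW-np.pi/2))
```

```text
[ 0.48486315 -0.21556837  0.31619143] 0.5957323295630292 [ 0.62  0.26 -0.38  1.67  0.1   1.24 -1.37]
[149.1 275.9] [ 129  251   41   51 1659]
[ 13.5 343. ] [   0  298   34   87 2236]
xyz [8.19, -13.75, 1.64] ang [0.0, -0.002, -1.569]
xyz [8.19, -13.75, 1.64] ang [-0.002, -0.0, 1.572]
```

View pics/top1.png

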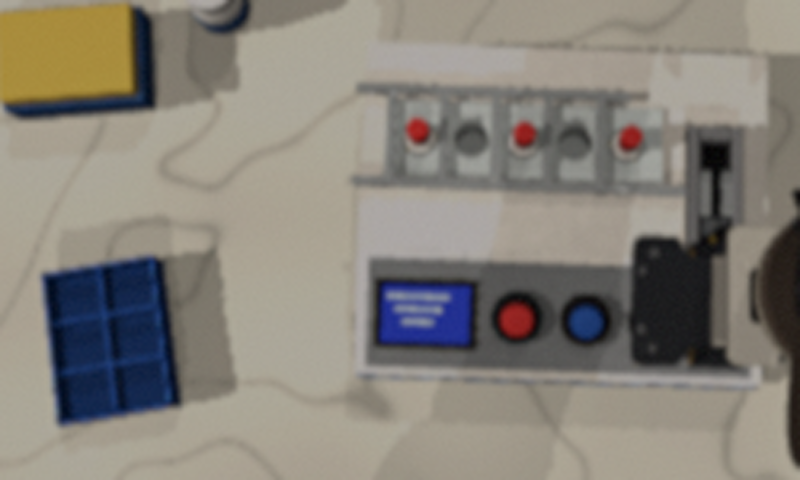

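The lever is at the front and the comb bars have moved left. The three caps and the rack are unchanged. Next is the left bottle, with the jaws along shaker x.

```bash
cat >> h.py <<'E'
from scipy.optimize import minimize
def rackfit(C,im,x0=(.476,.277,.15)):
    h=cv2.cvtColor(im,cv2.COLOR_RGB2HSV); H,S,V=[h[...,i].astype(int) for i in range(3)]
    m=((H>100)&(H<128)&(S>110)).astype(np.uint8); m=cv2.morphologyEx(m,cv2.MORPH_CLOSE,np.ones((5,5)))
    p=proj(C,[x0[0],x0[1],.02]); n,l=cv2.connectedComponents(m)
    yy,xx=np.nonzero(l); k=np.argmin((xx-p[0])**2+(yy-p[1])**2); m=(l==l[yy[k],xx[k]]).astype(np.float32)
    mm=cv2.resize(m,None,fx=4,fy=4,interpolation=cv2.INTER_LINEAR)>.5
    def f(q):
        c,s_=np.cos(q[2]),np.sin(q[2])
        P=[proj(C,[q[0]+c*a-s_*b,q[1]+s_*a+c*b,z]) for a in(-.063,.063) for b in(-.0465,.0465) for z in(0,.04)]
        hl=cv2.convexHull(((np.array(P)*4+1.5)*16).astype(np.int32)); z=np.zeros(mm.shape,np.uint8); cv2.fillConvexPoly(z,hl,1,shift=4)
        z=z>0; return 1-(z&mm).sum()/(z|mm).sum()
    r=minimize(f,x0,method="Nelder-Mead",options=dict(initial_simplex=[np.add(x0,d) for d in((0,0,0),(.02,0,0),(0,.02,0),(0,0,.1))],xatol=1e-4,fatol=1e-4)); return r.x.round(4),round(r.fun,3)
E
python3 - <<'E'
from h import *
s=arm.observe(); print(rackfit(cam("top"),imaging.get_image("top")))
plan(s,[.637,.0175,.24],pose(YAW+np.pi/2))
E
```

```text
(array([0.4774, 0.2783, 0.1269]), np.float64(0.119))
xyz [14.72, -23.67, 7.63] ang [0.001, -0.002, -1.57]
```

>>> jog_arm(moves=[{"fingers": 0.2,"xyz": [2,-4,0],"angular": [0,0,-0.17]},{"fingers": 0.2,"xyz": [4,-8,0],"angular": [0,0,-0.34]},{"fingers": 0.2,"xyz": [6,-12,0],"angular": [0,0,-0.52]},{"fingers": 0.2,"xyz": [8,-16,0],"angular": [0,0,-0.7]},{"fingers": 0.2,"xyz": [10,-20,0],"angular": [0,0,-0.88]},{"fingers": 0.2,"xyz": [13,-23.7,0],"angular": [0,0,-1.06]},{"fingers": 0.2,"xyz": [14.7,-23.7,2],"angular": [0,0,-1.24]},{"fingers": 0.2,"xyz": [14.7,-23.7,5],"angular": [0,0,-1.42]},{"fingers": 0.2,"xyz": [14.7,-23.7,7.6],"angular": [0,0,-1.57]},{"fingers": 0.2,"xyz": [14.7,-23.7,7.6],"angular": [0,0,-1.57]},{"fingers": 0.2,"xyz": [14.7,-23.7,7.6],"angular": [0,0,-1.57]},{"fingers": 0.2,"xyz": [14.7,-23.7,7.6],"angular": [0,0,-1.57]}])

```text
clock: 11.7
position: [0.6368, 0.0172, 0.2422]
ee_rot: [2.251, 2.188, 0.004]
force: [0.0, -0.7, 1.2]
width: 0.403
```

Run:
```python
from h import *
s=arm.observe(); im=imaging.get_image("wrist"); cv2.imwrite("pics/w5.png",im[:,:,::-1])
print(s["position"],s["width"]*92,s["joints"].round(2)); C=cam("wrist",s)
for ce,st in blobs(im,"red",60)[0]: print(ce,st,at_z(C,ce,.135).round(4))
plan(s,[.637,.0175,.129],pose(YAW+np.pi/2))
print(rackfit(C,im))
```

```text
[0.6368113  0.01718329 0.24217771] 37.05196686844275 [ 0.35  0.56 -0.73  1.5   0.39  1.23 -0.46]
[500.4 159.2] [491 154  17  12 133] [0.8179 0.0557 0.135 ]
[483.5 161.4] [474 156  18  12 131] [0.8047 0.0543 0.135 ]
[466.3 163.8] [459 158  15  13 124] [0.7913 0.0528 0.135 ]
[490.3 177.1] [473 171  34  14 265] [0.8124 0.0414 0.135 ]
[465.3 180.4] [457 175  16  12 122] [0.7926 0.0393 0.135 ]
[448.1 182.3] [441 177  15  12 123] [0.7789 0.0381 0.135 ]
[480.  194.2] [472 189  16  12 134] [0.8065 0.0273 0.135 ]
[463.8 196.2] [456 191  16  12 128] [0.7935 0.026  0.135 ]
[273.4 207.8] [265 193  19  28 395] [0.6365 0.0208 0.135 ]
[447.2 198.3] [439 193  16  12 121] [0.78   0.0246 0.135 ]
[495.  207.5] [487 202  16  12 139] [0.821  0.0154 0.135 ]
[462.3 211.6] [455 206  15  13 130] [0.7943 0.0126 0.135 ]
[446.5 213.9] [439 209  15  11 114] [0.7813 0.011  0.135 ]
[485.4 223.7] [470 217  32  15 287] [0.8155 0.0012 0.135 ]
[445.3 228.6] [438 223  15  12 125] [ 0.7821 -0.0022  0.135 ]
[476.5 239.3] [453 232  48  16 410] [ 0.8104 -0.013   0.135 ]
[483.  252.5] [468 246  31  14 269] [ 0.8182 -0.0257  0.135 ]
[444.1 257.1] [437 251  15  13 128] [ 0.7847 -0.0291  0.135 ]
[459.9 255.4] [453 250  15  13 129] [ 0.7984 -0.0279  0.135 ]
[474.1 267. ] [467 261  15  13 129] [ 0.8127 -0.0397  0.135 ]
[458.4 275.4] [451 263  16  26 254] [ 0.8    -0.0476  0.135 ]
[443.7 272.1] [437 265  14  22 139] [ 0.7864 -0.0439  0.135 ]
[487.7 283.9] [480 273  16  22 227] [ 0.8278 -0.0572  0.135 ]
[273.9 285.2] [266 274  17  21 309] [ 0.6348 -0.0523  0.135 ]
[471.2 291.1] [465 287  15   8  78] [ 0.8141 -0.0642  0.135 ]
[273.8 348.5] [267 343  15  11 125] [ 0.6327 -0.122   0.135 ]
xyz [0.03, -0.02, 11.32] ang [0.003, -0.0, -0.003]
(array([0.476, 0.277, 0.15 ]), np.float64(1.0))
```

View pics/w5.png

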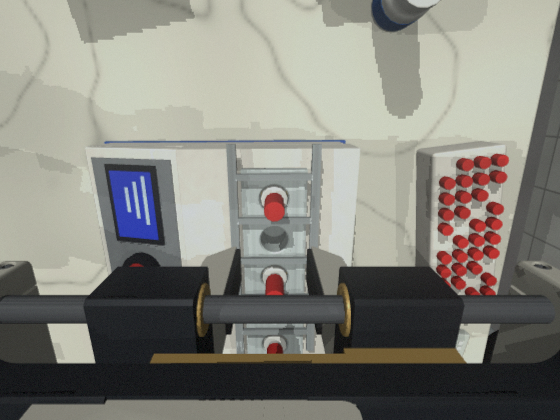

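The left cap is at (273,208) and sits between the fingers. Descending and gripping.

>>> jog_arm(grip_force=20, moves=[{"fingers": 0.2,"xyz": [0,0,5],"angular": [0,0,0]},{"fingers": 0.2,"xyz": [0,0,9],"angular": [0,0,0]},{"fingers": 0.2,"xyz": [0,0,11.3],"angular": [0,0,0]},{"fingers": 0.2,"xyz": [0,0,11.3],"angular": [0,0,0]},{"fingers": 1,"xyz": [0,0,11.3],"angular": [0,0,0]},{"fingers": 1,"xyz": [0,0,11.3],"angular": [0,0,0]},{"fingers": 1,"xyz": [0,0,11.3],"angular": [0,0,0]},{"fingers": 1,"xyz": [0,0,11.3],"angular": [0,0,0]}])

```text
clock: 12.75
position: [0.6373, 0.0173, 0.129]
ee_rot: [2.249, 2.191, 0.004]
force: [0.4, 0.3, 5.8]
width: 0.189
```

>>> jog_arm(moves=[{"fingers": 1,"xyz": [0,0,-1],"angular": [0,0,0]},{"fingers": 1,"xyz": [0,0,-4],"angular": [0,0,0]},{"fingers": 1,"xyz": [0,0,-8],"angular": [0,0,0]},{"fingers": 1,"xyz": [0,0,-11],"angular": [0,0,0]},{"fingers": 1,"xyz": [0,0,-11],"angular": [0,0,0]},{"fingers": 1,"xyz": [0,0,-11],"angular": [0,0,0]}])

```text
clock: 13.5
position: [0.6358, 0.0168, 0.2371]
ee_rot: [2.25, 2.192, -0.001]
force: [-0.2, 0.5, -0.2]
width: 0.19
```

```bash
cat >> h.py <<'E'
def cell(rk,cx,cy):
    c,s_=np.cos(rk[2]),np.sin(rk[2]); return np.array([rk[0]+c*cx-s_*cy,rk[1]+s_*cx+c*cy])
def place(s,rk,cx,cy,z):
    plan(s,[*cell(rk,cx,cy),z],pose(rk[2]+np.pi/2))
E
python3 - <<'E'
from h import *
s=arm.observe(); print(s["position"],s["width"]*92)
rk,f=rackfit(cam("top"),imaging.get_image("top")); print(rk,f)
# hover a bit to the right (-y) of the rack, so that wrist cam sees rack
plan(s,[rk[0],rk[1]-.06,.24],pose(rk[2]+np.pi/2))
E
```

```text
[0.6357874  0.0168223  0.23712329] 17.46740581498725
[0.4774 0.2783 0.1269] 0.12
xyz [19.73, -16.36, -0.3] ang [-0.0, 0.001, -0.153]
```

>>> jog_arm(moves=[{"fingers": 1,"xyz": [3.5,-3,0],"angular": [0,0,0]},{"fingers": 1,"xyz": [8,-6.5,0],"angular": [0,0,-0.08]},{"fingers": 1,"xyz": [12.5,-10,0],"angular": [0,0,-0.15]},{"fingers": 1,"xyz": [16.5,-13.5,0],"angular": [0,0,-0.15]},{"fingers": 1,"xyz": [19.7,-16.4,0],"angular": [0,0,-0.15]},{"fingers": 1,"xyz": [19.7,-16.4,0],"angular": [0,0,-0.15]},{"fingers": 1,"xyz": [19.7,-16.4,0],"angular": [0,0,-0.15]}])

```text
clock: 14.42
position: [0.4776, 0.2174, 0.2367]
ee_rot: [2.079, 2.354, -0.001]
force: [0.4, -0.5, -1.0]
width: 0.189
```

Run:
```python
from h import *
s=arm.observe(); im=imaging.get_image("wrist"); cv2.imwrite("pics/w6.png",im[:,:,::-1]); C=cam("wrist",s)
print(s["position"],s["width"]*92,s["joints"].round(2)); print(rackfit(C,im)); rk,f=rackfit(cam("top"),imaging.get_image("top")); print(rk,f)
for a in(-.041,0,.041):
  for b in(-.0225,.0225): print(a,b,proj(C,[*cell(rk,a,b),.034]).round())
```

```text
[0.47759935 0.21744999 0.23669704] 17.390876544981527 [ 0.11  0.41 -0.85  1.77  0.34  1.11 -0.74]
(array([0.4755, 0.2748, 0.1797]), np.float64(0.062))
[0.4827 0.2112 0.0437] 0.798
-0.041 -0.0225 [241. 207.]
-0.041 0.0225 [243. 169.]
0 -0.0225 [276. 210.]
0 0.0225 [280. 172.]
0.041 -0.0225 [312. 213.]
0.041 0.0225 [316. 175.]
```

View pics/w6.png

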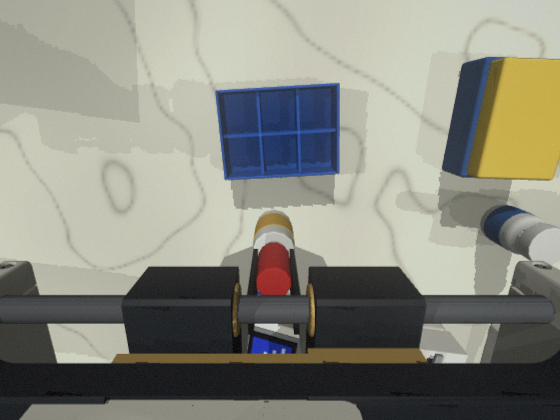

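The rack is at (280,132) px. The wrist fit gives (0.4755,0.275) with yaw 0.18 and a good overlap (0.94); the top view is occluded. I place the bottle in cell (-41,-22.5).

Run:
```python
from h import *
s=arm.observe(); rk=[.4757,.2757,.18]
place(s,rk,-.041,-.0225,.13); place(s,rk,-.041,-.0225,.079)
```

```text
xyz [3.38, -3.5, 10.68] ang [0.0, 0.001, -0.058]
xyz [3.39, -3.5, 15.78] ang [0.0, 0.001, -0.058]
```

>>> jog_arm(moves=[{"fingers": 1,"xyz": [2,-2,0],"angular": [0,0,-0.058]},{"fingers": 1,"xyz": [3.4,-3.5,4],"angular": [0,0,-0.058]},{"fingers": 1,"xyz": [3.4,-3.5,8],"angular": [0,0,-0.058]},{"fingers": 1,"xyz": [3.4,-3.5,9.7],"angular": [0,0,-0.058]},{"fingers": 1,"xyz": [3.4,-3.5,9.7],"angular": [0,0,-0.058]},{"fingers": 1,"xyz": [3.4,-3.5,9.7],"angular": [0,0,-0.058]}])

```text
clock: 15.28
position: [0.4394, 0.2482, 0.1416]
ee_rot: [2.01, 2.413, 0.004]
force: [-0.3, -0.1, -0.3]
width: 0.195
```

Run:
```python
from h import *
s=arm.observe(); im=imaging.get_image("wrist"); cv2.imwrite("pics/w7.png",im[:,:,::-1]); C=cam("wrist",s)
rk=[.4757,.2757,.18]; print(s["position"],rackfit(C,im,(.4757,.2757,.18)))
place(s,rk,-.041,-.0225,.079)
```

```text
[0.43938516 0.24824974 0.14157991] (array([0.4752, 0.2745, 0.1781]), np.float64(0.099))
xyz [-0.2, -0.05, 6.26] ang [0.002, -0.001, 0.002]
```

View pics/w7.png

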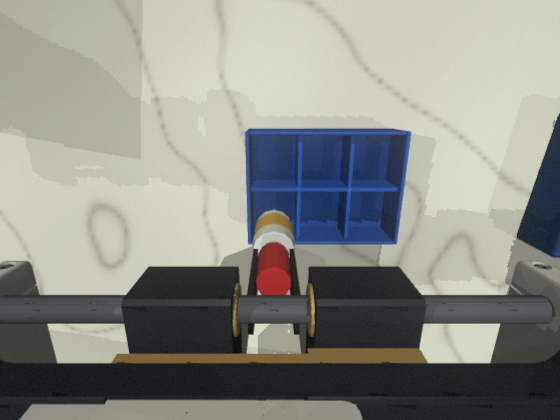

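The bottle is over the left near cell, whose centre column is 273.5. Lowering.

>>> jog_arm(moves=[{"fingers": 1,"xyz": [-0.25,0,2.5],"angular": [0,0,0]},{"fingers": 1,"xyz": [-0.25,0,5],"angular": [0,0,0]},{"fingers": 1,"xyz": [-0.25,0,6],"angular": [0,0,0]},{"fingers": 1,"xyz": [-0.25,0,6.2],"angular": [0,0,0]},{"fingers": 1,"xyz": [-0.25,0,6.3],"angular": [0,0,0]},{"fingers": 1,"xyz": [-0.25,0,6.3],"angular": [0,0,0]}])

```text
clock: 16.08
position: [0.4396, 0.2455, 0.0781]
ee_rot: [2.01, 2.413, 0.003]
force: [-0.1, -0.2, -0.6]
width: 0.192
```

>>> jog_arm(moves=[{"fingers": 1,"xyz": [0,0,0.1],"angular": [0,0,0]},{"fingers": 1,"xyz": [0,0,0.15],"angular": [0,0,0]},{"fingers": 1,"xyz": [0,0,0.15],"angular": [0,0,0]}])

```text
clock: 16.45
position: [0.4401, 0.246, 0.0777]
ee_rot: [2.009, 2.412, 0.005]
force: [-2.2, -2.5, 17.9]
width: 0.19
```

>>> jog_arm(moves=[{"fingers": 1,"xyz": [0,0,-0.1],"angular": [0,0,0]},{"fingers": 0.2,"xyz": [0,0,-0.1],"angular": [0,0,0]},{"fingers": 0.2,"xyz": [0,0,-0.1],"angular": [0,0,0]},{"fingers": 0.2,"xyz": [0,0,-0.1],"angular": [0,0,0]},{"fingers": 0.2,"xyz": [0,0,-2],"angular": [0,0,0]},{"fingers": 0.2,"xyz": [0,0,-6],"angular": [0,0,0]},{"fingers": 0.2,"xyz": [0,0,-11],"angular": [0,0,0]},{"fingers": 0.2,"xyz": [0,0,-16],"angular": [0,0,0]},{"fingers": 0.2,"xyz": [0,0,-16],"angular": [0,0,0]}])

```text
clock: 17.58
position: [0.4402, 0.2472, 0.2408]
ee_rot: [2.008, 2.412, 0.012]
force: [-0.2, 0.2, -0.4]
width: 0.4
```

Run:
```python
from h import *
s=arm.observe(); print(s["position"]); plan(s,[.635,-.0665,.24],pose(YAW+np.pi/2))
```

```text
[0.44024648 0.24717777 0.24079547]
xyz [-34.38, 13.47, 0.11] ang [0.008, -0.003, 0.207]
```

>>> jog_arm(moves=[{"fingers": 0.2,"xyz": [-5,2,0],"angular": [0,0,0.1]},{"fingers": 0.2,"xyz": [-10,4,0],"angular": [0,0,0.207]},{"fingers": 0.2,"xyz": [-15,6,0],"angular": [0,0,0.207]},{"fingers": 0.2,"xyz": [-20,8,0],"angular": [0,0,0.207]},{"fingers": 0.2,"xyz": [-25,10,0],"angular": [0,0,0.207]},{"fingers": 0.2,"xyz": [-30,12,0],"angular": [0,0,0.207]},{"fingers": 0.2,"xyz": [-34.4,13.5,0],"angular": [0,0,0.207]},{"fingers": 0.2,"xyz": [-34.4,13.5,0],"angular": [0,0,0.207]},{"fingers": 0.2,"xyz": [-34.4,13.5,0],"angular": [0,0,0.207]},{"fingers": 0.2,"xyz": [-34.4,13.5,0],"angular": [0,0,0.207]}])

```text
clock: 18.82
position: [0.6335, -0.067, 0.2365]
ee_rot: [2.246, 2.196, 0.002]
force: [-0.4, 0.2, -0.3]
width: 0.403
```

Run:
```python
from h import *
s=arm.observe(); im=imaging.get_image("wrist"); C=cam("wrist",s); print(s["position"])
for ce,st in blobs(im,"red",60)[0]:
    if ce[0]<350: print(ce,st,at_z(C,ce,.135).round(4))
plan(s,[.635,-.0665,.129],pose(YAW+np.pi/2))
t=imaging.get_image("top"); cv2.imwrite("pics/top2.png",cv2.resize(t[170:320,115:365],None,fx=3.2,fy=3.2,interpolation=cv2.INTER_CUBIC)[:,:,::-1]); print(rackfit(cam("top"),t,(.4757,.2757,.18)))
```

```text
[ 0.63350263 -0.06697679  0.23646146]
[121.6 197.9] [109 185  26  28 537] [ 0.5113 -0.0501  0.135 ]
[275.1 209.7] [266 195  21  28 414] [ 0.6343 -0.0631  0.135 ]
[275.1 286.4] [267 277  17  18 267] [ 0.6327 -0.1341  0.135 ]
xyz [0.05, 0.14, 10.75] ang [0.001, -0.001, 0.002]
(array([0.478 , 0.277 , 0.1482]), np.float64(0.205))
```

>>> jog_arm(moves=[{"fingers": 0.2,"xyz": [0.05,0.1,5],"angular": [0,0,0]},{"fingers": 0.2,"xyz": [0.05,0.1,9],"angular": [0,0,0]},{"fingers": 0.2,"xyz": [0.05,0.1,10.75],"angular": [0,0,0]},{"fingers": 0.2,"xyz": [0.05,0.1,10.75],"angular": [0,0,0]},{"fingers": 1,"xyz": [0.05,0.1,10.75],"angular": [0,0,0]},{"fingers": 1,"xyz": [0.05,0.1,10.75],"angular": [0,0,0]},{"fingers": 1,"xyz": [0.05,0.1,10.75],"angular": [0,0,0]},{"fingers": 1,"xyz": [0.05,0.1,10.75],"angular": [0,0,0]}])

```text
clock: 19.92
position: [0.6359, -0.0681, 0.13]
ee_rot: [2.248, 2.192, 0.003]
force: [-0.6, -0.1, 6.2]
width: 0.19
```

>>> jog_arm(moves=[{"fingers": 1,"xyz": [0,0,-1],"angular": [0,0,0]},{"fingers": 1,"xyz": [0,0,-4],"angular": [0,0,0]},{"fingers": 1,"xyz": [0,0,-8],"angular": [0,0,0]},{"fingers": 1,"xyz": [0,0,-11],"angular": [0,0,0]},{"fingers": 1,"xyz": [0,0,-11],"angular": [0,0,0]}])

```text
clock: 20.55
position: [0.6363, -0.0678, 0.2419]
ee_rot: [2.246, 2.19, 0.006]
force: [-0.6, 0.0, -0.5]
width: 0.187
```

Run:
```python
from h import *
s=arm.observe(); print(s["position"],s["width"]*92)
# cap marker of placed bottle in top view
plan(s,[.4757,.2157,.24],pose(.18+np.pi/2))
```

```text
[ 0.63632017 -0.06776362  0.24189769] 17.19632344852061
xyz [27.93, -16.77, 0.09] ang [0.006, 0.001, -0.205]
```

>>> jog_arm(moves=[{"fingers": 1,"xyz": [5,-3,0],"angular": [0,0,0]},{"fingers": 1,"xyz": [10,-6,0],"angular": [0,0,-0.1]},{"fingers": 1,"xyz": [15,-9,0],"angular": [0,0,-0.205]},{"fingers": 1,"xyz": [20,-12,0],"angular": [0,0,-0.205]},{"fingers": 1,"xyz": [24,-14.5,0],"angular": [0,0,-0.205]},{"fingers": 1,"xyz": [27.9,-16.8,0],"angular": [0,0,-0.205]},{"fingers": 1,"xyz": [27.9,-16.8,0],"angular": [0,0,-0.205]},{"fingers": 1,"xyz": [27.9,-16.8,0],"angular": [0,0,-0.205]},{"fingers": 1,"xyz": [27.9,-16.8,0],"angular": [0,0,-0.205]}])

```text
clock: 21.68
position: [0.4747, 0.2135, 0.238]
ee_rot: [2.015, 2.409, -0.001]
force: [1.5, 0.5, -0.3]
width: 0.189
```

Run:
```python
from h import *
s=arm.observe(); im=imaging.get_image("wrist"); cv2.imwrite("pics/w8.png",im[:,:,::-1]); C=cam("wrist",s)
rk,f=rackfit(C,im,(.4757,.2757,.18)); print(s["position"],s["width"]*92,rk,f)
for ce,st in blobs(im,"red",60)[0]: print(ce,st,at_z(C,ce,.084).round(4))
place(s,rk,.041,-.0225,.13);place(s,rk,.041,-.0225,.08)
```

```text
[0.47470366 0.21351686 0.23796414] 17.36024465240461 [0.476  0.2744 0.1764] 0.117
[243.1 156.3] [234 146  18  21 285] [0.4388 0.2474 0.084 ]
[273.1 268. ] [ 256  240   35   55 1507] [0.487  0.1371 0.084 ]
xyz [3.72, 5.3, 10.79] ang [0.0, 0.001, 0.001]
xyz [3.73, 5.3, 15.79] ang [0.0, 0.001, 0.001]
```

View pics/w8.png

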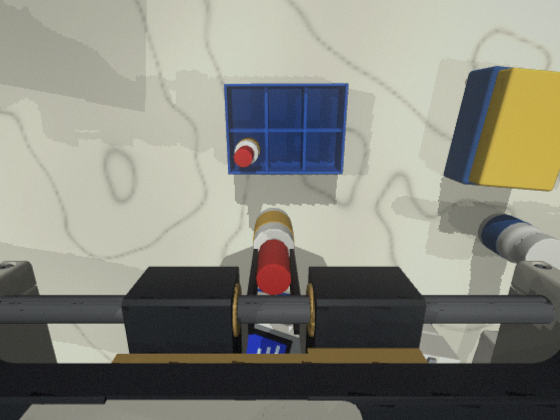

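Bottle 1 stands in the left near cell (243,156 px) and the rack is unchanged. The second bottle goes to the right near cell.

>>> jog_arm(moves=[{"fingers": 1,"xyz": [1.9,2.6,1],"angular": [0,0,0]},{"fingers": 1,"xyz": [3.7,5.3,3],"angular": [0,0,0]},{"fingers": 1,"xyz": [3.7,5.3,5.5],"angular": [0,0,0]},{"fingers": 1,"xyz": [3.7,5.3,8],"angular": [0,0,0]},{"fingers": 1,"xyz": [3.7,5.3,8],"angular": [0,0,0]},{"fingers": 1,"xyz": [3.7,5.3,8],"angular": [0,0,0]}])

```text
clock: 22.48
position: [0.5203, 0.2607, 0.1593]
ee_rot: [2.013, 2.41, 0.002]
force: [0.0, 0.6, 0.5]
width: 0.191
```

Run:
```python
from h import *
s=arm.observe(); im=imaging.get_image("wrist"); C=cam("wrist",s)
print(s["position"],rackfit(C,im,(.476,.275,.18))); rk=[.4757,.2746,.178]
place(s,rk,.041,-.0225,.08)
```

```text
[0.52027949 0.26073224 0.15932614] (array([0.4759, 0.2749, 0.1772]), np.float64(0.221))
xyz [-0.1, -0.06, 7.93] ang [0.002, -0.0, 0.001]
```

>>> jog_arm(moves=[{"fingers": 1,"xyz": [-0.1,-0.05,2.5],"angular": [0,0,0]},{"fingers": 1,"xyz": [-0.1,-0.05,5],"angular": [0,0,0]},{"fingers": 1,"xyz": [-0.1,-0.05,7],"angular": [0,0,0]},{"fingers": 1,"xyz": [-0.1,-0.05,7.6],"angular": [0,0,0]},{"fingers": 1,"xyz": [-0.1,-0.05,7.9],"angular": [0,0,0]},{"fingers": 1,"xyz": [-0.1,-0.05,8.0],"angular": [0,0,0]},{"fingers": 1,"xyz": [-0.1,-0.05,8.0],"angular": [0,0,0]}])

```text
clock: 23.4
position: [0.5198, 0.26, 0.0791]
ee_rot: [2.012, 2.411, 0.002]
force: [0.7, 0.1, -0.2]
width: 0.192
```

>>> jog_arm(moves=[{"fingers": 1,"xyz": [0,0,0.1],"angular": [0,0,0]},{"fingers": 1,"xyz": [0,0,0.15],"angular": [0,0,0]},{"fingers": 1,"xyz": [0,0,0.15],"angular": [0,0,0]}])

```text
clock: 23.78
position: [0.5201, 0.2605, 0.0789]
ee_rot: [2.012, 2.411, 0.004]
force: [-2.6, -1.7, 15.5]
width: 0.189
```

>>> jog_arm(moves=[{"fingers": 1,"xyz": [0,0,-0.1],"angular": [0,0,0]},{"fingers": 0.2,"xyz": [0,0,-0.1],"angular": [0,0,0]},{"fingers": 0.2,"xyz": [0,0,-0.1],"angular": [0,0,0]},{"fingers": 0.2,"xyz": [0,0,-0.1],"angular": [0,0,0]},{"fingers": 0.2,"xyz": [0,0,-2],"angular": [0,0,0]},{"fingers": 0.2,"xyz": [0,0,-6],"angular": [0,0,0]},{"fingers": 0.2,"xyz": [0,0,-11],"angular": [0,0,0]},{"fingers": 0.2,"xyz": [0,0,-16],"angular": [0,0,0]},{"fingers": 0.2,"xyz": [0,0,-16],"angular": [0,0,0]}])

```text
clock: 24.9
position: [0.5206, 0.2618, 0.2424]
ee_rot: [2.01, 2.41, 0.013]
force: [-0.1, -0.2, -0.4]
width: 0.4
```

Run:
```python
from h import *
s=arm.observe(); print(s["position"]); plan(s,[.6335,-.151,.25],pose(YAW+np.pi/2))
```

```text
[0.52062033 0.26181093 0.24242734]
xyz [-42.63, 3.71, -0.84] ang [0.008, -0.004, 0.205]
```

>>> jog_arm(moves=[{"fingers": 0.2,"xyz": [-5,0.5,-0.8],"angular": [0,0,0.1]},{"fingers": 0.2,"xyz": [-10,1,-0.8],"angular": [0,0,0.205]},{"fingers": 0.2,"xyz": [-15,1.5,-0.8],"angular": [0,0,0.205]},{"fingers": 0.2,"xyz": [-20,2,-0.8],"angular": [0,0,0.205]},{"fingers": 0.2,"xyz": [-25,2.5,-0.8],"angular": [0,0,0.205]},{"fingers": 0.2,"xyz": [-30,3,-0.8],"angular": [0,0,0.205]},{"fingers": 0.2,"xyz": [-35,3.5,-0.8],"angular": [0,0,0.205]},{"fingers": 0.2,"xyz": [-39,3.7,-0.8],"angular": [0,0,0.205]},{"fingers": 0.2,"xyz": [-42.6,3.7,-0.8],"angular": [0,0,0.205]},{"fingers": 0.2,"xyz": [-42.6,3.7,-0.8],"angular": [0,0,0.205]},{"fingers": 0.2,"xyz": [-42.6,3.7,-0.8],"angular": [0,0,0.205]}])

```text
clock: 26.28
position: [0.6316, -0.1519, 0.245]
ee_rot: [-2.248, -2.194, -0.002]
force: [0.6, 0.3, -0.7]
width: 0.401
```

Run:
```python
from h import *
s=arm.observe(); im=imaging.get_image("wrist"); C=cam("wrist",s); print(s["position"],s["joints"].round(2))
for ce,st in blobs(im,"red",60)[0]:
    if ce[0]<350: print(ce,st,at_z(C,ce,.135).round(4))
plan(s,[.6335,-.151,.13],pose(YAW+np.pi/2))
```

```text
[ 0.63159144 -0.15190748  0.24504009] [ 0.6   0.58 -0.72  1.46  0.39  1.25 -0.18]
[111.9 102.7] [ 99  89  28  30 648] [ 0.5105 -0.0623  0.135 ]
[275.4 205.2] [266 191  20  27 385] [ 0.6327 -0.1468  0.135 ]
xyz [0.08, 0.18, 11.5] ang [0.0, -0.001, 0.0]
```

>>> jog_arm(moves=[{"fingers": 0.2,"xyz": [0.1,0.15,5],"angular": [0,0,0]},{"fingers": 0.2,"xyz": [0.1,0.15,9],"angular": [0,0,0]},{"fingers": 0.2,"xyz": [0.1,0.15,11.5],"angular": [0,0,0]},{"fingers": 0.2,"xyz": [0.1,0.15,11.5],"angular": [0,0,0]},{"fingers": 1,"xyz": [0.1,0.15,11.5],"angular": [0,0,0]},{"fingers": 1,"xyz": [0.1,0.15,11.5],"angular": [0,0,0]},{"fingers": 1,"xyz": [0.1,0.15,11.5],"angular": [0,0,0]},{"fingers": 1,"xyz": [0.1,0.15,11.5],"angular": [0,0,0]}])

```text
clock: 27.32
position: [0.6343, -0.1517, 0.1315]
ee_rot: [2.248, 2.192, 0.003]
force: [-1.0, -0.2, 6.2]
width: 0.186
```

>>> jog_arm(moves=[{"fingers": 1,"xyz": [0,0,-1],"angular": [0,0,0]},{"fingers": 1,"xyz": [0,0,-4],"angular": [0,0,0]},{"fingers": 1,"xyz": [0,0,-8],"angular": [0,0,0]},{"fingers": 1,"xyz": [0,0,-11],"angular": [0,0,0]},{"fingers": 1,"xyz": [0,0,-11],"angular": [0,0,0]}])

```text
clock: 27.95
position: [0.6348, -0.1515, 0.2434]
ee_rot: [2.246, 2.19, 0.006]
force: [0.1, -1.7, -0.6]
width: 0.186
```

Run:
```python
from h import *
s=arm.observe(); print(s["position"],s["width"]*92)
print(rackfit(cam("top"),imaging.get_image("top"),(.476,.275,.18)))
plan(s,[.4757,.2157,.24],pose(.178+np.pi/2))
```

```text
[ 0.63476997 -0.15154755  0.24344137] 17.082028849876345
(array([0.4782, 0.2775, 0.1588]), np.float64(0.29))
xyz [36.31, -16.83, 0.22] ang [0.006, 0.001, -0.203]
```

>>> jog_arm(moves=[{"fingers": 1,"xyz": [5,-2.3,0],"angular": [0,0,0]},{"fingers": 1,"xyz": [10,-4.6,0],"angular": [0,0,-0.1]},{"fingers": 1,"xyz": [15,-7,0],"angular": [0,0,-0.203]},{"fingers": 1,"xyz": [20,-9.3,0],"angular": [0,0,-0.203]},{"fingers": 1,"xyz": [25,-11.6,0],"angular": [0,0,-0.203]},{"fingers": 1,"xyz": [30,-14,0],"angular": [0,0,-0.203]},{"fingers": 1,"xyz": [34,-15.8,0],"angular": [0,0,-0.203]},{"fingers": 1,"xyz": [36.3,-16.8,0],"angular": [0,0,-0.203]},{"fingers": 1,"xyz": [36.3,-16.8,0],"angular": [0,0,-0.203]},{"fingers": 1,"xyz": [36.3,-16.8,0],"angular": [0,0,-0.203]}])

```text
clock: 29.25
position: [0.4747, 0.2141, 0.2392]
ee_rot: [2.016, 2.409, -0.001]
force: [1.0, -0.6, -0.4]
width: 0.19
```

Run:
```python
from h import *
s=arm.observe(); im=imaging.get_image("wrist"); cv2.imwrite("pics/w9.png",im[:,:,::-1]); C=cam("wrist",s)
rk,f=rackfit(C,im,(.4757,.2757,.18)); print(s["position"],s["width"]*92,rk,f)
for ce,st in blobs(im,"red",60)[0]: print(ce,st,at_z(C,ce,.084).round(4))
place(s,[.4757,.2746,.178],0,.0225,.16);place(s,rk,0,.0225,.082)
```

```text
[0.47473443 0.21414545 0.23919574] 17.44593405156654 [0.4756 0.2748 0.1866] 0.201
[327.2 155. ] [317 145  21  21 318] [0.5165 0.2628 0.084 ]
[243.2 156.8] [234 147  18  20 280] [0.4389 0.2473 0.084 ]
[273.1 267.3] [ 256  240   35   54 1486] [0.487  0.1378 0.084 ]
xyz [8.19, 1.16, 7.91] ang [-0.0, 0.001, -0.001]
xyz [8.22, 1.14, 15.71] ang [-0.0, 0.001, -0.009]
```

View pics/w9.png

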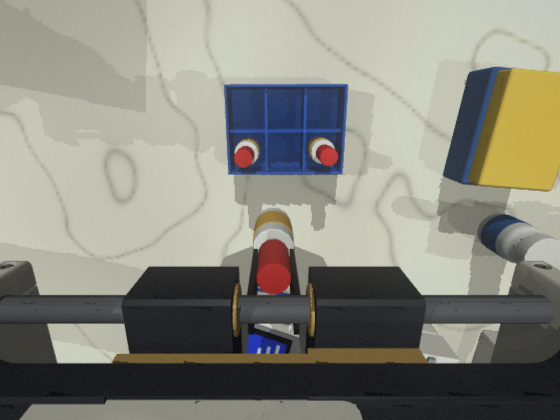

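Both placed bottles stand at (243,157) and (327,155), and the rack is unmoved. The third goes into the middle far cell.

>>> jog_arm(moves=[{"fingers": 1,"xyz": [4,0.6,0],"angular": [0,0,0]},{"fingers": 1,"xyz": [8.2,1.15,2],"angular": [0,0,0]},{"fingers": 1,"xyz": [8.2,1.15,5],"angular": [0,0,0]},{"fingers": 1,"xyz": [8.2,1.15,8],"angular": [0,0,0]},{"fingers": 1,"xyz": [8.2,1.15,8],"angular": [0,0,0]},{"fingers": 1,"xyz": [8.2,1.15,8],"angular": [0,0,0]}])

```text
clock: 30.05
position: [0.4722, 0.2978, 0.1608]
ee_rot: [2.016, 2.408, 0.002]
force: [-0.7, 1.0, -0.3]
width: 0.185
```

Run:
```python
from h import *
s=arm.observe(); print(s["position"],s["width"]*92)
place(s,[.4757,.2746,.178],0,.0225,.082)
```

```text
[0.4722294  0.29781086 0.16082035] 16.99947620870867
xyz [-0.1, -0.08, 7.88] ang [0.002, -0.0, -0.001]
```

>>> jog_arm(moves=[{"fingers": 1,"xyz": [-0.1,-0.05,2.5],"angular": [0,0,0]},{"fingers": 1,"xyz": [-0.1,-0.05,5],"angular": [0,0,0]},{"fingers": 1,"xyz": [-0.1,-0.05,7],"angular": [0,0,0]},{"fingers": 1,"xyz": [-0.1,-0.05,7.7],"angular": [0,0,0]},{"fingers": 1,"xyz": [-0.1,-0.05,7.95],"angular": [0,0,0]},{"fingers": 1,"xyz": [-0.1,-0.05,8.1],"angular": [0,0,0]},{"fingers": 1,"xyz": [-0.1,-0.05,8.1],"angular": [0,0,0]}])

```text
clock: 30.92
position: [0.4717, 0.2977, 0.0805]
ee_rot: [2.014, 2.409, 0.004]
force: [-3.4, -1.7, 7.5]
width: 0.186
```

Seated with contact at the expected height. Releasing and going up.

>>> jog_arm(moves=[{"fingers": 0.2,"xyz": [0,0,0],"angular": [0,0,0]},{"fingers": 0.2,"xyz": [0,0,0],"angular": [0,0,0]},{"fingers": 0.2,"xyz": [0,0,0],"angular": [0,0,0]},{"fingers": 0.2,"xyz": [0,0,-2],"angular": [0,0,0]},{"fingers": 0.2,"xyz": [0,0,-6],"angular": [0,0,0]},{"fingers": 0.2,"xyz": [0,0,-11],"angular": [0,0,0]},{"fingers": 0.2,"xyz": [0,0,-16],"angular": [0,0,0]},{"fingers": 0.2,"xyz": [-4,0,-19],"angular": [0,0,0]},{"fingers": 0.2,"xyz": [-8,0,-23],"angular": [0,0,0]},{"fingers": 0.2,"xyz": [-8,0,-23],"angular": [0,0,0]}])

```text
clock: 32.17
position: [0.4871, 0.2162, 0.3129]
ee_rot: [2.018, 2.402, 0.007]
force: [0.6, -0.3, -0.5]
width: 0.395
```

Run:
```python
from h import *
s=arm.observe(); im=imaging.get_image("wrist"); cv2.imwrite("pics/w10.png",im[:,:,::-1]); C=cam("wrist",s)
print(s["position"],s["width"])
for ce,st in blobs(im,"red",60)[0]: print(ce,st,at_z(C,ce,.084).round(4))
lever(s,.76,.20); lever(s,.38,.28)
```

```text
[0.48710952 0.21619129 0.31288309] 0.3945488858034432
[270.4 107.2] [264 100  14  15 169] [0.47   0.2985 0.084 ]
[305.2 146.5] [298 139  16  16 187] [0.5173 0.2624 0.084 ]
[236.8 148.2] [230 140  14  17 178] [0.439  0.2469 0.084 ]
[477.3 340.9] [457 324  43  39 835] [0.8174 0.0338 0.084 ]
xyz [-43.12, -4.58, 8.2] ang [-0.331, 0.27, 1.746]
xyz [-44.58, 2.76, -1.17] ang [0.005, -0.005, 1.769]
```

View pics/w10.png

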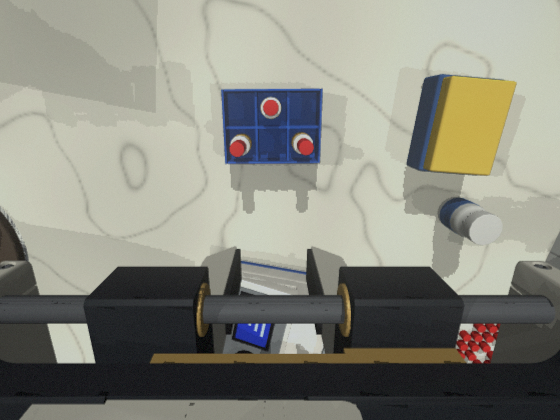

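All three bottles stand in their cells at (270,107), (305,146) and (237,148). Back to the lever.

>>> jog_arm(moves=[{"fingers": -0.2,"xyz": [-4.5,0.3,-1],"angular": [0,0,0.18]},{"fingers": -0.2,"xyz": [-9,0.6,-1],"angular": [0,0,0.36]},{"fingers": -0.2,"xyz": [-13.5,0.9,-1],"angular": [0,0,0.54]},{"fingers": -0.2,"xyz": [-18,1.2,-1],"angular": [0,0,0.72]},{"fingers": -0.2,"xyz": [-22.5,1.5,-1],"angular": [0,0,0.9]},{"fingers": -0.2,"xyz": [-27,1.8,-1],"angular": [0,0,1.08]},{"fingers": -0.2,"xyz": [-31.5,2.1,-1],"angular": [0,0,1.26]},{"fingers": -0.2,"xyz": [-36,2.4,-1],"angular": [0,0,1.44]},{"fingers": -0.2,"xyz": [-40.5,2.6,-1],"angular": [0,0,1.62]},{"fingers": -0.2,"xyz": [-44.6,2.8,-1],"angular": [0,0,1.769]},{"fingers": -0.2,"xyz": [-44.6,2.8,-1],"angular": [0,0,1.769]},{"fingers": -0.2,"xyz": [-44.6,2.8,-1],"angular": [0,0,1.769]}])

```text
clock: 33.72
position: [0.5919, -0.2136, 0.3186]
ee_rot: [-3.14, 0.026, -0.0]
force: [-0.6, 0.3, 0.4]
width: 0.597
```

Run:
```python
from h import *
s=arm.observe(); print(s["position"],s["ee_rot"],s["joints"].round(2))
plan(s,[.520,-.218,.2233],pose(YAW,-.38))
```

```text
[ 0.59185264 -0.21355533  0.31855616] [-3.13976631e+00  2.63295007e-02 -2.32723217e-04] [ 0.52  0.43 -0.38  1.42  0.16  1.32 -1.46]
xyz [-7.18, 0.58, 9.52] ang [-0.003, 0.38, 0.008]
```

>>> jog_arm(moves=[{"fingers": -0.2,"xyz": [-3.5,0.6,2],"angular": [0,0.13,0.008]},{"fingers": -0.2,"xyz": [-7.2,0.6,4],"angular": [0,0.26,0.008]},{"fingers": -0.2,"xyz": [-7.2,0.6,7],"angular": [0,0.38,0.008]},{"fingers": -0.2,"xyz": [-7.2,0.6,9.5],"angular": [0,0.38,0.008]},{"fingers": -0.2,"xyz": [-7.2,0.6,9.5],"angular": [0,0.38,0.008]},{"fingers": -0.2,"xyz": [-7.2,0.6,9.5],"angular": [0,0.38,0.008]}])

```text
clock: 34.48
position: [0.5209, -0.2191, 0.2252]
ee_rot: [3.081, -0.04, 0.596]
force: [0.4, 0.7, 0.1]
width: 0.6
```

Run:
```python
from h import *
s=arm.observe(); print(s["position"])
plan(s,[.5425,-.2182,.1676],pose(YAW,-.38))
```

```text
[ 0.52090997 -0.21910319  0.22524862]
xyz [-0.15, -0.14, 6.15] ang [-0.001, -0.002, -0.001]
```

>>> jog_arm(grip_force=40, moves=[{"fingers": -0.2,"xyz": [-0.15,-0.1,3],"angular": [0,0,0]},{"fingers": -0.2,"xyz": [-0.15,-0.1,5],"angular": [0,0,0]},{"fingers": -0.2,"xyz": [-0.15,-0.1,6.1],"angular": [0,0,0]},{"fingers": -0.2,"xyz": [-0.15,-0.1,6.1],"angular": [0,0,0]},{"fingers": 1,"xyz": [-0.15,-0.1,6.1],"angular": [0,0,0]},{"fingers": 1,"xyz": [-0.15,-0.1,6.1],"angular": [0,0,0]},{"fingers": 1,"xyz": [-0.15,-0.1,6.1],"angular": [0,0,0]},{"fingers": 1,"xyz": [-0.15,-0.1,6.1],"angular": [0,0,0]}])

```text
clock: 35.48
position: [0.5411, -0.2185, 0.1673]
ee_rot: [3.082, -0.042, 0.595]
force: [-3.6, 4.8, 7.0]
width: 0.263
```

>>> jog_arm(moves=[{"fingers": 1,"xyz": [0,0,-0.8],"angular": [0,0,0]},{"fingers": 1,"xyz": [0,0,-1.55],"angular": [0,0,0]},{"fingers": 1,"xyz": [0,0,-1.55],"angular": [0,0,0]},{"fingers": 1,"xyz": [0,0,-1.55],"angular": [0,0,0]}])

```text
clock: 35.98
position: [0.5355, -0.2185, 0.1811]
ee_rot: [3.082, -0.042, 0.595]
force: [3.4, 4.8, -3.2]
width: 0.258
```

>>> jog_arm(moves=[{"fingers": 1,"xyz": [1,0,0.04],"angular": [0,-0.065,0]},{"fingers": 1,"xyz": [1.93,0,0.13],"angular": [0,-0.13,0]},{"fingers": 1,"xyz": [3.82,0,0.5],"angular": [0,-0.26,0]},{"fingers": 1,"xyz": [5.51,0,1.06],"angular": [0,-0.38,0]},{"fingers": 1,"xyz": [5.51,0,1.06],"angular": [0,-0.38,0]}])

```text
clock: 36.6
position: [0.5911, -0.2194, 0.1896]
ee_rot: [-3.137, 0.04, 0.004]
force: [-1.4, 5.0, -5.8]
width: 0.26
```

>>> jog_arm(moves=[{"fingers": 1,"xyz": [0,0,-0.3],"angular": [0,0,0]},{"fingers": 1,"xyz": [0,0,-0.3],"angular": [0,0,0]},{"fingers": 1,"xyz": [1.78,0,-0.19],"angular": [0,-0.12,0]},{"fingers": 1,"xyz": [3.67,0,0.16],"angular": [0,-0.25,0]},{"fingers": 1,"xyz": [5.51,0,0.76],"angular": [0,-0.38,0]},{"fingers": 1,"xyz": [5.51,0,0.76],"angular": [0,-0.38,0]},{"fingers": 1,"xyz": [5.51,0,0.76],"angular": [0,-0.38,0]}])

```text
clock: 37.48
position: [0.6438, -0.2213, 0.1822]
ee_rot: [-3.073, 0.041, 0.594]
force: [-4.0, 7.6, -2.4]
width: 0.257
```

>>> jog_arm(moves=[{"fingers": 1,"xyz": [0.4,0,-0.1],"angular": [0,0,0]},{"fingers": 1,"xyz": [0.4,0,-0.1],"angular": [0,0,0]},{"fingers": 1,"xyz": [0.4,0,0.3],"angular": [0,0,0]},{"fingers": 1,"xyz": [0.4,0,0.7],"angular": [0,0,0]},{"fingers": 1,"xyz": [0.4,0,1.1],"angular": [0,0,0]},{"fingers": 1,"xyz": [0.4,0,1.4],"angular": [0,0,0]},{"fingers": 1,"xyz": [0.4,0,1.4],"angular": [0,0,0]}])

```text
clock: 38.35
position: [0.6401, -0.2213, 0.1697]
ee_rot: [-3.073, 0.042, 0.597]
force: [-12.7, 9.1, 0.7]
width: 0.261
```

>>> jog_arm(moves=[{"fingers": 1,"xyz": [-0.15,0,0.1],"angular": [0,0,0]},{"fingers": 1,"xyz": [-0.15,0,0.25],"angular": [0,0,0]},{"fingers": 1,"xyz": [-0.15,0,0.25],"angular": [0,0,0]}])

```text
clock: 38.72
position: [0.6398, -0.2213, 0.1691]
ee_rot: [-3.075, 0.042, 0.59]
force: [-6.2, 7.8, 4.4]
width: 0.252
```

>>> jog_arm(moves=[{"fingers": -0.2,"xyz": [0,0,0],"angular": [0,0,0]},{"fingers": -0.2,"xyz": [0,0,0],"angular": [0,0,0]},{"fingers": -0.2,"xyz": [0,0,0],"angular": [0,0,0]},{"fingers": -0.2,"xyz": [0,0,0],"angular": [0,0,0]},{"fingers": -0.2,"xyz": [0,0,-3],"angular": [0,0,0]},{"fingers": -0.2,"xyz": [0,0,-6.5],"angular": [0,0,0]},{"fingers": -0.2,"xyz": [0,0,-6.5],"angular": [0,0,0]},{"fingers": -0.2,"xyz": [0,0,-6.5],"angular": [0,0,0]}])

```text
clock: 39.72
position: [0.6654, -0.2234, 0.2278]
ee_rot: [-3.078, 0.043, 0.591]
force: [0.2, 0.2, -0.4]
width: 0.598
```

Run:
```python
from h import *
s=arm.observe(); print(s["position"],s["ee_rot"],s["force"],s["width"])
im=imaging.get_image("wrist"); cv2.imwrite("pics/w11.png",im[:,:,::-1]); C=cam("wrist",s)
a=im[120:260,210:340]; b=cv2.imread("pics/w4.png")[120:260,210:340,::-1]
cv2.imwrite("pics/cmp.png",cv2.resize(np.hstack([b,a]),None,fx=3,fy=3,interpolation=cv2.INTER_CUBIC)[:,:,::-1])
for q in(0,.03,.06):
    for l in(0,.005): 
        n=-pose(YAW,.38-q).as_matrix()[:,2]; print(q,l,proj(C,HIN+n*(.135+l)).round(1))
```

```text
[ 0.66542112 -0.2234411   0.2277755 ] [-3.07837722  0.0427827   0.59116799] [ 0.20085145  0.21475212 -0.41552588] 0.5978676701482866
0 0 [267.3 234.7]
0 0.005 [267.2 237.5]
0.03 0 [267.4 240. ]
0.03 0.005 [267.2 243.1]
0.06 0 [267.5 245.2]
0.06 0.005 [267.3 248.6]
```

View pics/cmp.png

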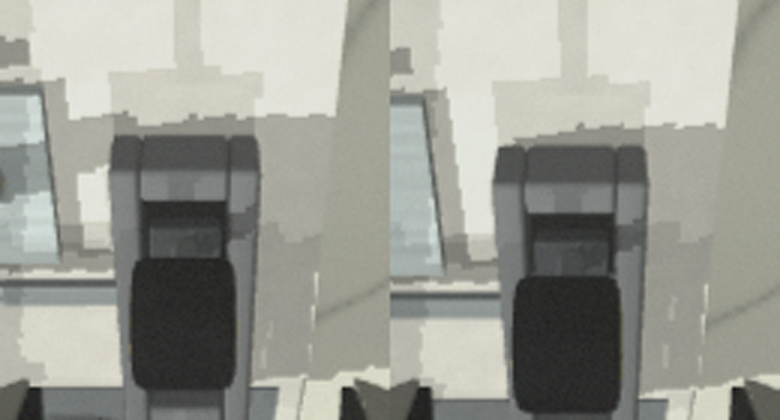

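The viewer budget is used (16 pictures), so the remaining checks are numeric. First I compare knob position against the start picture by dark-blob centroid.

```bash
cat >> h.py <<'E'
def knob(im):
    g=im[195:265,245:300].max(axis=2)<52
    n,l,st,ce=cv2.connectedComponentsWithStats(cv2.morphologyEx(g.astype(np.uint8),cv2.MORPH_OPEN,np.ones((9,9))))
    k=1+np.argmax(st[1:,4]); return (ce[k]+[245,195]).round(2),st[k]+[245,195,0,0,0]
E
python3 - <<'E'
from h import *
S4=dict(position=np.array([.66572318,-.22191693,.23594134]),ee_rot=np.array([-3.084,.04,.581]))
s=arm.observe()
for n,S in(("w4",S4),("w11",s)):
    im=np.ascontiguousarray(cv2.imread(f"pics/{n}.png")[:,:,::-1]); nn=-pose(YAW,.38).as_matrix()[:,2]
    print(n,knob(im),proj(cam("wrist",S),HIN+nn*.135).round(2))
keyplan(s,"blue",.05)
print(tool_delta(s,S4["position"]))
E
```

```text
w4 (array([270.79, 227.15]), array([ 254,  206,   34,   44, 1420])) [269.29 227.71]
w11 (array([268.23, 234.19]), array([ 251,  212,   35,   46, 1537])) [267.3  234.67]
xyz [-15.41, -10.3, 13.43] ang [-0.002, 0.616, -0.003]
[-0.26248178 -0.15667286 -0.81275004]
```

The residuals agree within 0.1 px, so the lever is back as it was at the start. Now the blue key.

>>> jog_arm(moves=[{"fingers": -0.2,"xyz": [0,0,-4],"angular": [0,0,0]},{"fingers": 1,"xyz": [0,0,-8],"angular": [0,0.1,0]},{"fingers": 1,"xyz": [-5,-4,-7.5],"angular": [0,0.25,0]},{"fingers": 1,"xyz": [-10,-8,-5],"angular": [0,0.4,0]},{"fingers": 1,"xyz": [-15.4,-10.3,0],"angular": [0,0.52,0]},{"fingers": 1,"xyz": [-15.4,-10.3,5],"angular": [0,0.616,0]},{"fingers": 1,"xyz": [-15.4,-10.3,5],"angular": [0,0.616,0]},{"fingers": 1,"xyz": [-15.4,-10.3,5],"angular": [0,0.616,0]}])

```text
clock: 40.78
position: [0.5009, -0.1152, 0.2358]
ee_rot: [3.119, -0.044, 0.359]
force: [1.4, -0.4, 0.0]
width: 0.007
```

Run:
```python
from h import *
s=arm.observe(); print(s["position"],s["width"]); keyplan(s,"blue",.03)
```

```text
[ 0.50091214 -0.11518207  0.23580702] 0.006648025574477832
xyz [-4.22, 0.07, 8.78] ang [-0.001, 0.007, -0.003]
```

>>> jog_arm(moves=[{"fingers": 1,"xyz": [-4.2,0,3],"angular": [0,0.007,0]},{"fingers": 1,"xyz": [-4.2,0,7],"angular": [0,0.007,0]},{"fingers": 1,"xyz": [-4.2,0,8.8],"angular": [0,0.007,0]},{"fingers": 1,"xyz": [-4.2,0,8.8],"angular": [0,0.007,0]},{"fingers": 1,"xyz": [-4.2,0,8.8],"angular": [0,0.007,0]}])

```text
clock: 41.4
position: [0.4876, -0.1153, 0.1444]
ee_rot: [3.116, -0.044, 0.383]
force: [0.5, -0.6, 1.0]
width: 0.006
```

Run:
```python
from h import *
s=arm.observe(); im=imaging.get_image("wrist"); C=cam("wrist",s); print(s["position"])
for c in("red","blue","green"):
    for ce,st in blobs(im,c,100)[0]:
        if ce[1]>150: print(c,ce,st,at_z(C,ce,.095).round(4))
keyplan(s,"blue",-.0045)
```

```text
[ 0.48762911 -0.11531718  0.14443056]
red [192.  251.5] [ 172  234   41   33 1093] [ 0.493  -0.0623  0.095 ]
blue [ 95.3 246.9] [  37  215  111   62 5026] [0.498  0.0019 0.095 ]
blue [274.1 242. ] [256 234  38  16 400] [ 0.4978 -0.1172  0.095 ]
green [356.9 251.5] [ 337  234   40   33 1050] [ 0.4898 -0.1721  0.095 ]
xyz [-0.88, 0.01, 3.62] ang [-0.001, -0.009, -0.003]
```

>>> jog_arm(moves=[{"fingers": 1,"xyz": [-0.9,0,0.5],"angular": [0,0,0]},{"fingers": 1,"xyz": [-0.9,0,0.5],"angular": [0,0,0]},{"fingers": 1,"xyz": [-0.9,0,0.5],"angular": [0,0,0]}])

```text
clock: 41.82
position: [0.4793, -0.1151, 0.1369]
ee_rot: [3.116, -0.044, 0.383]
force: [-0.6, 0.3, 0.1]
width: 0.002
```

Run:
```python
from h import *
s=arm.observe(); print(s["position"],s["ee_rot"]); keyplan(s,"blue",-.0045)
```

```text
[ 0.47929202 -0.11506599  0.13692168] [ 3.1157357  -0.04422332  0.38252829]
xyz [0.11, 0.01, 3.1] ang [-0.0, -0.008, -0.003]
```

>>> jog_arm(moves=[{"fingers": 1,"xyz": [0.1,0,2],"angular": [0,0,0]},{"fingers": 1,"xyz": [0.1,0,2.6],"angular": [0,0,0]},{"fingers": 1,"xyz": [0.1,0,2.9],"angular": [0,0,0]},{"fingers": 1,"xyz": [0.1,0,2.9],"angular": [0,0,0]},{"fingers": 1,"xyz": [0.1,0,2.9],"angular": [0,0,0]}])

```text
clock: 42.45
position: [0.4874, -0.1152, 0.1101]
ee_rot: [3.115, -0.044, 0.383]
force: [-8.4, 0.2, 17.9]
width: 0.005
```

>>> jog_arm(moves=[{"fingers": 1,"xyz": [0,0,0.1],"angular": [0,0,0]},{"fingers": 1,"xyz": [0,0,0.1],"angular": [0,0,0]},{"fingers": 1,"xyz": [0,0,0.1],"angular": [0,0,0]}])

```text
clock: 42.82
position: [0.4875, -0.1153, 0.1098]
ee_rot: [3.115, -0.044, 0.384]
force: [-14.2, 0.8, 32.8]
width: 0.003
```

>>> jog_arm(moves=[{"fingers": 1,"xyz": [0,0,-1.5],"angular": [0,0,0]},{"fingers": 1,"xyz": [0,0,-4],"angular": [0,0,0]},{"fingers": 1,"xyz": [0,3,-4],"angular": [0,0,0]},{"fingers": 1,"xyz": [0,5.5,-3],"angular": [0,0,0]},{"fingers": 1,"xyz": [0,5.5,-3],"angular": [0,0,0]},{"fingers": 1,"xyz": [0,5.5,-3],"angular": [0,0,0]}])

```text
clock: 43.58
position: [0.4787, -0.1693, 0.1371]
ee_rot: [3.116, -0.044, 0.382]
force: [-0.2, 0.2, -0.7]
width: 0.0
```

Run:
```python
from h import *
s=arm.observe(); im=imaging.get_image("wrist"); C=cam("wrist",s); print(s["position"])
for c in("blue","green"):
    for ce,st in blobs(im,c,100)[0]:
        if ce[1]>150: print(c,ce,st)
keyplan(s,"green",-.0035)
```

```text
[ 0.47865724 -0.16932681  0.13707454]
blue [ 33.6 237.1] [   0  205   67   64 3070]
blue [190.2 243.7] [ 169  224   43   40 1332]
green [275.1 237.8] [256 224  40  27 755]
xyz [0.02, 0.07, 2.99] ang [-0.001, -0.008, -0.003]
```

Blue reached its stop at 36 N and then sprang back. The green key is centred in column (275 px); pressing it.

>>> jog_arm(moves=[{"fingers": 1,"xyz": [0,0.05,2],"angular": [0,0,0]},{"fingers": 1,"xyz": [0,0.05,2.6],"angular": [0,0,0]},{"fingers": 1,"xyz": [0,0.05,2.95],"angular": [0,0,0]},{"fingers": 1,"xyz": [0,0.05,2.95],"angular": [0,0,0]},{"fingers": 1,"xyz": [0,0.05,2.95],"angular": [0,0,0]},{"fingers": 1,"xyz": [0,0.05,2.95],"angular": [0,0,0]}])

```text
clock: 44.38
position: [0.4856, -0.1697, 0.1099]
ee_rot: [3.116, -0.042, 0.382]
force: [-12.1, 3.9, 26.5]
width: 0.004
```

>>> jog_arm(moves=[{"fingers": 1,"xyz": [0,0,0.05],"angular": [0,0,0]},{"fingers": 1,"xyz": [0,0,0.05],"angular": [0,0,0]},{"fingers": 1,"xyz": [0,0,-1.5],"angular": [0,0,0]},{"fingers": 1,"xyz": [0,0,-5],"angular": [0,0,0]},{"fingers": 1,"xyz": [0,0,-10],"angular": [0,0,0]},{"fingers": 1,"xyz": [-4,0,-15],"angular": [0,-0.1,0]},{"fingers": 1,"xyz": [-8,0,-18],"angular": [0,-0.236,0]},{"fingers": 1,"xyz": [-8,0,-18],"angular": [0,-0.236,0]},{"fingers": 1,"xyz": [-8,0,-18],"angular": [0,-0.236,0]},{"fingers": 1,"xyz": [-8,0,-18],"angular": [0,-0.236,0]}])

```text
clock: 45.62
position: [0.3649, -0.1671, 0.2629]
ee_rot: [-3.139, 0.043, -0.013]
force: [-0.1, 0.3, -0.5]
width: 0.003
```

Run:
```python
from h import *
s=arm.observe(); print(s["position"],s["force"],s["clock"])
t=imaging.get_image("top"); C=cam("top")
for ce,st in blobs(t,"red",8)[0]:
    if 110<ce[0]<370 and 190<ce[1]<310: print("red",ce,st,at_z(C,ce,.084).round(4))
for c in("blue","green"):
    for ce,st in blobs(t,c,30)[0]:
        if 110<ce[0]<370 and 190<ce[1]<310: print(c,ce,st)
o=cv2.imread("pics/top0.png")[:,:,::-1].astype(int); d=np.abs(t.astype(int)-o).max(2)
for nm,(r,c) in dict(knob=(slice(195,220),slice(334,352)),comb=(slice(195,230),slice(228,330)),tip=(slice(165,210),slice(110,168)),jar=(slice(155,182),slice(170,195)),amber=(slice(220,242),slice(408,435))).items(): print(nm,d[r,c].mean().round(2),(d[r,c]>40).sum())
```

```text
[ 0.36491756 -0.16714076  0.26292753] [-0.08566705  0.28306839 -0.52809062] 45.625
red [145.  256.6] [142 253   7   8  39] [0.5229 0.275  0.084 ]
red [275.8 269.6] [271 265  11  10  89] [ 0.4928 -0.059   0.084 ]
red [129.3 275.5] [127 272   6   8  38] [0.4749 0.3112 0.084 ]
red [149.1 288.3] [146 285   7   8  38] [0.4434 0.2595 0.084 ]
blue [147.7 196.9] [119 174  43  32 136]
blue [144.8 274.7] [ 125  250   41   50 1132]
blue [248.2 268.6] [233 258  30  20 414]
blue [297.7 270.3] [292 265  12  12 112]
green [319.4 271.1] [314 266  12  11 103]
knob 8.94 0
comb 10.92 190
tip 7.41 0
jar 7.1 0
amber 7.43 0
```

```bash
python3 -c "
from h import *
C=cam('top');t=imaging.get_image('top')
print([c.tolist() for c,st in blobs(t,'red',8)[0] if c[0]<170 and 240<c[1]<310])
print(job.sign_off())"
```

```text
[[145.0, 256.7], [129.3, 275.5], [149.1, 288.4]]
the job is handed in; nothing more can be done
None
```

I ran the whole sequence and handed the job in at about 46 s; it returns no verdict.

**What I did**
1. Pressed the red key to its stop.
2. Lifted the lever and moved it to the front notch.
3. Moved the three bottles present from the block into separate rack cells. Each was lowered until it touched the cell floor before I let go.
4. Put the lever back in the rear notch.
5. Pressed the blue key and then the green key to their stops, and moved the arm clear.

**Last checks**
- **Lever:** the knob sits within about 0.1 px of where it was at the start, measured in the wrist view before the key presses. In the final top view it looks unchanged.
- **Bottles:** I saw all three upright in their cells after the last placement. In the last top pictures they are at rest, and their caps have kept their spacing to about 1 mm.
- **Keys:** all three look up and back in place in the final top view. Key travel itself cannot be read, so I judged the presses by force: 59 N on red, 36 N on blue and 29 N on green, against about 4 N to push one down.
- **Other things:** the tip box, jar and amber bottle look unchanged from the start picture.

**Disagreements**
- **Rack moved:** after the bottles were in, the rack shifted about 1 cm to its left. This was probably the announced knock, since the robot was not near it. The bottles moved with it and stayed put.
- **Camera offset:** the top and wrist cameras disagreed by 2–3 mm, so I used averages or close-up views.
- **Lever on the return swing:** the tool came in about 3 mm low at mid-swing and 3.5 mm short at the end. I corrected both before dropping the lever in.

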